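Mix the stain bottle by inversion and start its settling timer

ROBOT

A 7-joint arm with a two-finger parallel gripper is mounted at the origin on the work surface. World frame = base frame: x ahead of the robot, y to its left, z up, the work surface at z = 0. Lengths are in m, angles in rad, forces in N, time in s.
With the tool pointing down it reaches from about 0.425 to 0.925 m from the base axis. Payload 6.8 kg.
Tool frame: the origin (TCP) lies on the centre line of the jaws, within the pads' length; the fingertips stand 11 mm ahead of it and the grasp point (between the pads) lies 8 mm behind it; z points along the fingers, y is the direction in which the jaws open and shut (so a half turn about z gives the same grasp; the last joint's range is limited). The gripper opens to 85 mm and grips with 20 to 120 N. Pads are 22 mm wide; open, the fingers measure 114 mm over their backs; the gripper's body (76 mm by 85 mm) begins 54 mm behind the grasp point. The pads swing forward as they close: fully open they stand 13 mm farther back than shut.
Start: joints at [-1.44, 0.477, 0.022, 1.555, -0.011, 1.109, -0.083], TCP at [0.16, 0.656, 0.242] pointing down, gripper open.
Joint ranges: [-2.96, 2.96], [-0.34, 2.1], [-1.41, 1.46], [0.24, 2.44], [-1.37, 4.51], [0.17, 1.92], [-2.96, 2.96]. Speed limits (rad/s): [2.39, 2.39, 3.14, 3.14, 3.14, 3.14, 3.14].

INTERFACE

Orientations are given as a rotation vector (axis times angle).
In Python, from bench import r gives the robot as it stands.
- The arm moves only by the tool send_rows, never from a script. Its argument "deltas" is a list of rows, each a list of 7 numbers: the opening, from 0 (shut) to 1 (fully open), then the shift along the tool's x, y, z as a fraction of full scale, then the turn, a rotation vector about the tool's x, y, z as a fraction of full scale. In form: [[hand, x, y, z, ax, ay, az], ...]. A call has 1 to 20 rows; each row is the pose to reach, as a shift and turn from the pose commanded when the call began, along the tool's axes at that moment, turning the shorter way round; what a row does not reach only later rows make up. Full scale, the value 1, is 150 mm for a shift and 180 degrees for a turn. A row lasts 1/12 s, in which the tool goes at most 41.7 mm and 7.16 degrees, less where a joint would pass 70% of its speed; a pose out of reach is approached as far as the arm can. A call with a number of a shift or a turn outside -1 to 1 is refused whole. A call with a gripper value outside its range is refused whole. The fingers move at their own pace and stop on an object; "squeeze" is the grip in N (left out, the last holds). Time passes only in rows, so rows that repeat a pose let the fingers close. It gives the time, the measured TCP pose, the force and the opening at its end, in the units of the state.
- r.get_obs(): the state, without advancing time (a new reading comes with each control period).
- r.grab_frame(name): name is "scene" or "side" or "wrist"; returns a dict with "pixels" (384x512x3 uint8, red, green, blue), "camera_matrix" (3x3 intrinsics, pixels), "dist_coeffs" ([k1, k2, p1, p2, k3] as OpenCV has them; the pictures are not rectified), "rvec" (rotation vector, rad) and "tvec" (3), from world to camera coordinates, as OpenCV has them. Camera axes: x right, y down, z forward; pixel columns grow to the right and rows downward; lengths in m; the calibration is good to about 2 mm. A picture is of the moment at which its call begins. There is no depth.
- r.hand_in(): hands the job in, once; it reports no verdict.
The state is a dict: "clock": time; "joints": joint angles; "qvel": joint speeds; "tau": joint torques, N m; "tcp_pos": TCP position; "orientation": TCP orientation; "contact_force": force on the tool from outside, world axes, zero at the start; "moment": the same for the moment, N m; "grip_width": finger opening in m.
Only numpy, scipy, OpenCV 4.12 (cv2) and the standard library are available. Lean on these libraries where they do the work, as an engineer would, in place of code of your own. Each camera call takes 0.05 s, during which the arm holds its last target. There are 200 camera calls.

TASK

Take the closed blue-capped bottle off the riser, turn it upside down and hold it so in the gripper for a good second, then turn it back and set it down gently, upright, in the middle of the round cork stand. Then start the settling timer: pull its sprung slide out until the pointer is over the red band, hold it there for about a second, and let the slide go home. Do not drop the bottle, and leave the red band, the other bottles and the loose things on the bench where they are.

Things in the scene. Friction and masses are not known exactly. Their poses are not given: they have to be found in the camera images.
- bottle: the task's bottle: closed, round, amber with a BLUE cap and two blue bands on its paper label. Straight body 56 mm across from 0 to 95 mm, shoulder and neck, rigid cap 34 mm across from 110 to 140 mm; overall 140 mm high, about 0.22 kg, balance point about 60 mm up. Origin: centre of its underside; z points out of the cap
- riser: fixed grey bench riser with a blue front edge, 130 (x) x 360 (y) mm, flat top 60 mm above the table; the three bottles stand on it in one row along its y, about 118 mm apart, in any order, with 60 mm or more between their sides. Origin on the table under its middle; front is -x
- stand: fixed round settling stand: dark foot 120 mm across, stem, and cork top 100 mm across with a yellow rim, cork surface 60 mm above the table. Origin on the table under its centre. It is left or right of the riser, and the timer is on the other side
- stand_top (a point): centre of the stand's cork top surface, 60 mm above the table
- timer: fixed pull timer: grey case 110 x 80 x 50 mm high with a dial on top; in front of it (-x of its frame) a low rail 70 mm wide with a white scale along one side (y = +26 mm, 18 mm high) and a sprung slide. The case's front face is at x = +45 mm. Origin on the table, under the slide's grip post when the slide is home
- timer_slide (a joint): travel of the timer's sprung slide in m: 0 home, grows as it is pulled out away from the case (-x of the timer's frame), stop at 0.075; the spring pulls it home with 2 N at 0 and 6 N at 0.07
- timer_grip (a point): middle of the grip part of the slide's upright black post: round, 16 mm across, from 28 to 72 mm above the table; this point is on its axis 50 mm above the table, where it is to be gripped from above
- pointer (a point): middle of the thin black pointer of the slide, over the scale: level with the post's axis along x and 26 mm to its +y side, 22.5 mm above the table; moves with the slide
- mark (a point): centre of the red band, 12 mm long (along the timer's x), set on the scale somewhere 28 to 55 mm from the pointer's home; stays put. Same height and y as the pointer. Axes are the timer's
- bottle_white: bystander bottle, same size and shape as 'bottle', amber with a WHITE cap, on the riser; origin centre of underside
- bottle_red: bystander bottle, same size and shape, green glass with a RED cap, on the riser; origin centre of underside
- petri: closed clear petri dish, 92 mm across, 17 mm high, on the table; origin centre of underside
- slidebox: green slide box 87 x 92 x 32 mm high, on the table; origin centre of underside
- pot: small white pot with an orange lid, 42 mm across, 44 mm high, on the table; origin centre of underside
- coverbox: small clear box with a yellow lid, 38 x 38 x 33 mm high, on the table; origin centre of underside
- pen: black and red marker pen, 130 mm long, 13 mm thick, lying across the top of the slide box; origin under its middle, x along it
Not all that is in view belongs to the job. What is shaped like the bottle but yellow is not meant. Of the things that look like the stand, the smaller one is meant.

How it is judged:
On the way, in this order (a step that is already met when the one before it is completed fails the run):
1. the bottle is lifted and held upside down, within 35 degrees of fully inverted, for 0.8 s (angle between bottle's own z axis and vertical above 2.53 rad and contact force between the fingers and bottle above 0.5 N), for 0.8 s.
2. the bottle stands upright on the stand, its centre within 22 mm of the stand's, let go (horizontal distance between bottle and stand_top below 0.022 m and z of bottle in the frame of stand_top between -0.004 and 0.004 m and angle between bottle's own z axis and vertical below 0.1 rad and contact force between the fingers and bottle below 0.1 N and linear speed of bottle below 0.02 m/s), for 0.3 s.
3. the slide is held out with its pointer over the red band (within 6 mm of its middle) for 0.5 s (x of pointer in the frame of mark between -0.006 and 0.006 m), for 0.5 s.
At the end, for the whole second after the job is handed in: the bottle stands at rest and upright (within 6 degrees) on the cork stand, its centre within 22 mm of the stand's, and the timer's slide is back home (within 4 mm) (all of step 2 and value of joint timer_slide below 0.004 m); the robot touches nothing.
It fails at once if the bottle is let go in the air (underside more than 15 mm above the riser's and stand's tops, or tipped over by more than 40 degrees) (contact force between the fingers and bottle below 0.01 N and (height (world z) of bottle above 0.075 m or angle between bottle's own z axis and vertical above 0.7 rad)).
It fails at once if the bottle is banged onto the stand with more than 45 N (contact force between bottle and stand above 45 N).
It fails at once if another bottle or loose thing is moved by more than 30 mm (distance of any of bottle_white, bottle_red, petri, slidebox, pot, coverbox, pen from where it was at the start of the episode above 0.03 m).
It fails at once if the red band is pushed along the scale by more than 6 mm (distance of mark from where it was at the start of the episode above 0.006 m).
It fails at once if another bottle is tipped by more than 30 degrees (angle between any of bottle_white, bottle_red's own z axis and vertical above 0.52 rad).
It also fails if it takes over 72 s, if anything falls off the work surface, if the arm or the gripper's body presses on something with over 40 N, if the wrist force passes 120 N, or if a joint passes its speed limit or range.

## Working session

There is one attempt and no reset: what is moved stays moved. The work goes in short steps, Python scripts to look and compute and a tool call to move; the robot and the scene stay as the last step left them, time stands still between calls to the robot, and variables do not carry over. Pictures are saved under pics/ and viewed, about 8 in all and at most 12, crops included, and the job is handed in when it is done.

Besides the shell and the picture viewer there is one more tool, called after "Request:" as name(argument=value, ...), one argument or row to a line, values as JSON. send_rows: Moves the arm, as the interface text tells. Shift numbers are shares of 150 mm and turn numbers shares of 180 degrees, none past 1 either way. Its arguments: {"type":"object","properties":{"deltas":{"type":"array","items":{"type":"array","items":{"type":"number"}}},"squeeze":{"type":"number"}},"required":["deltas"]}

```bash
mkdir -p pics; ls
cat > h.py <<'E'
import numpy as np, cv2
from bench import r
from scipy.spatial.transform import Rotation as R
def grab(n,f):
    g=r.grab_frame(n); cv2.imwrite('pics/'+f+'.png',g['pixels'][...,::-1])
    np.save('pics/'+f+'.npy',{k:g[k] for k in g},allow_pickle=True); return g
def load(f): return np.load('pics/'+f+'.npy',allow_pickle=True).item()
def proj(g,P): return cv2.projectPoints(np.array(P,float).reshape(-1,1,3),np.array(g['rvec'],float),np.array(g['tvec'],float),np.array(g['camera_matrix']),np.array(g['dist_coeffs'],float))[0].reshape(-1,2)
def ray(g,uv):
    p=cv2.undistortPoints(np.array(uv,float).reshape(-1,1,2),np.array(g['camera_matrix']),np.array(g['dist_coeffs'],float)).reshape(-1,2)
    Rm=cv2.Rodrigues(np.array(g['rvec'],float))[0]; t=np.array(g['tvec'],float).ravel()
    return -Rm.T@t,(np.c_[p,np.ones(len(p))]@Rm)
def atz(g,uv,z):
    o,d=ray(g,uv); return o+d*((z-o[2])/d[:,2])[:,None]
E
python3 - <<'E'
from h import *
for n in('scene','side'):
    g=grab(n,n+'0'); print(n,atz(g,[[256,192]],0))
    print(ray(g,[[256,192]])[0])
a=cv2.imread('pics/scene0.png');b=cv2.imread('pics/side0.png')
cv2.imwrite('pics/both.png',np.hstack([a,b])[:, :])
print(r.get_obs())
E
```

```text
pics
scene [[0.39816193 0.07998848 0.        ]]
[ 0.85794445 -0.28871449  0.92838477]
side [[0.45297822 0.0786807  0.        ]]
[ 0.34890568 -0.82917958  1.00718019]
{'clock': 0.1, 'joints': array([-1.44005923,  0.47770293,  0.02236126,  1.55635138, -0.01152121,
        1.10931245, -0.08312972]), 'qvel': array([ 0.00227687, -0.0006796 , -0.00014397, -0.00263351,  0.00085664,
        0.00027883, -0.00046073]), 'tau': array([ 4.12215624e-03, -5.97758889e+01,  1.61352552e+00, -2.81956905e+01,
        1.28442844e-02,  4.98363035e-03,  1.77534542e-06]), 'tcp_pos': array([0.15957889, 0.65533061, 0.24143352]), 'orientation': array([-3.74318468e-01, -3.11912384e+00,  2.58161792e-03]), 'contact_force': array([ 0.25729671,  0.33716012, -0.63270078]), 'moment': array([ 0.03894522, -0.0300955 ,  0.05509333]), 'grip_width': 0.08529297267076476}
```

View pics/scene0.png

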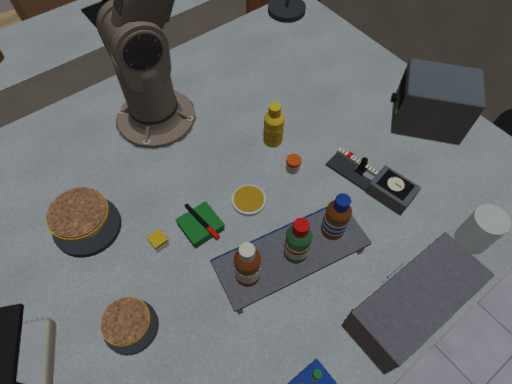

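View pics/side0.png

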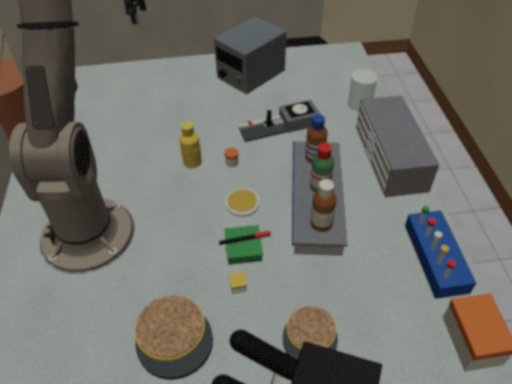

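The scene view shows a blue cap at (342,201), red at (301,226) and white at (247,250). There is a yellow decoy bottle at (273,125). Cork stands are at (79,215), larger, and (130,323), smaller, so the smaller one is meant. The timer is at (375,180). In the side view, the blue cap is at (319,121) and the small stand at (312,325). Next I'll measure positions and make one enlarged crop.

```bash
cat > m.py <<'E'
from h import *
S=load('scene0');D=load('side0')
def tri(a,b):
    o1,d1=ray(S,[a]);o2,d2=ray(D,[b]);d1=d1[0]/np.linalg.norm(d1[0]);d2=d2[0]/np.linalg.norm(d2[0])
    A=np.c_[d1,-d2];s=np.linalg.lstsq(A,o2-o1,rcond=None)[0];p,q=o1+s[0]*d1,o2+s[1]*d2
    return (p+q)/2,np.linalg.norm(p-q)
print('cap',tri((342,201),(319,121)), atz(S,[[342,201]],.2),atz(D,[[319,121]],.2))
def cork(g,x0,y0,x1,y1):
    im=cv2.cvtColor(g['pixels'],cv2.COLOR_RGB2HSV);m=cv2.inRange(im,(3,40,50),(25,200,255));k=np.zeros_like(m);k[y0:y1,x0:x1]=m[y0:y1,x0:x1]
    c=max(cv2.findContours(k,0,1)[0],key=cv2.contourArea);P=atz(g,c.reshape(-1,2),.06)[:,:2];return np.round(cv2.minEnclosingCircle(P.astype(np.float32))[0],4),cv2.minEnclosingCircle(P.astype(np.float32))[1],P.min(0),P.max(0)
print('small',cork(S,90,290,170,350),cork(D,280,300,345,360))
print('big',cork(S,40,180,115,245),cork(D,130,290,215,365))
for n,a,z in(('riserTL',(212,265),.06),('riserTR',(357,211),.06),('riserBR',(370,243),.06),('riserBL',(238,307),.06),('post',(364,161),.072),('caseBR',(404,211),0),('dial',(397,184),.05),('petri',(249,200),.017),('pot',(294,160),.044),('white',(247,250),.2),('red',(301,226),.2),('cov',(158,239),.033),('slide',(200,223),.032),('ywl',(274,107),.14),('box',(350,320),0.1)): print(n,atz(S,[a],z)[0].round(3))
for n,a,z in(('post',(267,112),.072),('dial',(300,108),.05),('white',(326,187),.2),('red',(323,150),.2)): print(n,atz(D,[a],z)[0].round(3))
a=S['pixels'][...,::-1]
cv2.imwrite('pics/c1.png',np.hstack([cv2.resize(a[140:260,310:430],(480,480),interpolation=2),cv2.resize(a[285:365,90:170],(310,480))[:, :]]))
E
python3 m.py
```

```text
cap (array([0.62452374, 0.13372746, 0.18871798]), np.float64(0.007663857065921564)) [[0.62530366 0.1308139  0.2       ]] [[0.62216659 0.11570589 0.2       ]]
small (array([ 0.514 , -0.3618]), 0.05312095955014229, array([ 0.46121218, -0.41294048]), array([ 0.56679922, -0.30916499])) (array([ 0.509 , -0.3701]), 0.05368541553616524, array([ 0.45586884, -0.41738491]), array([ 0.56132766, -0.31728491]))
big (array([ 0.2089, -0.327 ]), 0.07774839550256729, array([ 0.13144251, -0.40225286]), array([ 0.28653786, -0.25527216])) (array([ 0.2177, -0.3252]), 0.07592033594846725, array([ 0.14569261, -0.40103877]), array([ 0.29272704, -0.24969506]))
riserTL [ 0.523 -0.145  0.06 ]
riserTR [0.624 0.221 0.06 ]
riserBR [0.705 0.183 0.06 ]
riserBL [ 0.637 -0.155  0.06 ]
post [0.531 0.337 0.072]
caseBR [0.684 0.355 0.   ]
dial [0.627 0.367 0.05 ]
petri [0.415 0.043 0.017]
pot [0.401 0.208 0.044]
white [ 0.593 -0.096  0.2  ]
red [0.617 0.023 0.2  ]
cov [ 0.376 -0.207  0.033]
slide [ 0.401 -0.101  0.032]
ywl [0.285 0.226 0.14 ]
box [0.807 0.003 0.1  ]
post [0.521 0.33  0.072]
dial [0.629 0.361 0.05 ]
white [ 0.588 -0.109  0.2  ]
red [0.608 0.009 0.2  ]
```

View pics/c1.png

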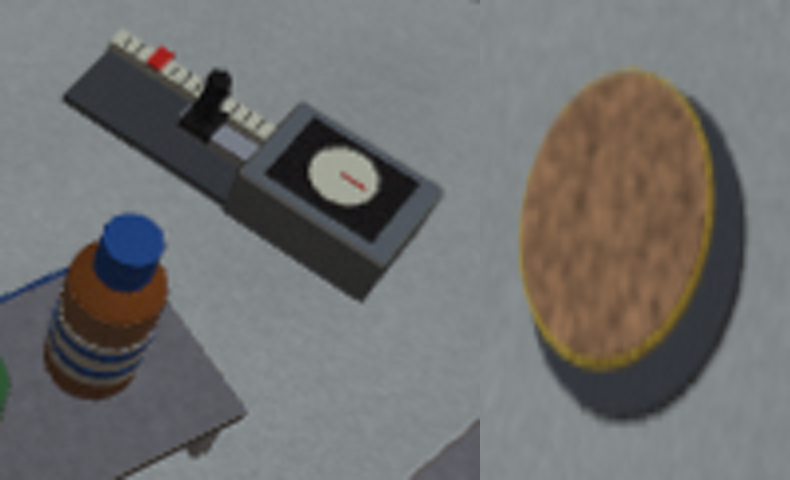

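The crop confirms the blue-capped amber bottle with blue bands, the timer with its red band, and the small cork stand (radius about 53 mm against 77 mm for the other). The side view seems to put the gripper at -y, but the state says y=+0.656, so I'm checking that.

Run:
```python
from h import *
S=load('scene0');D=load('side0')
P=[[0,0,0],[.16,.656,.242],[.16,-.656,.242],[.656,.16,.242]]
print(proj(S,P),proj(D,P))
o=r.get_obs();T=R.from_rotvec(o['orientation']).as_matrix();print(T.round(3))
g=grab('wrist','w0');c=ray(g,[[256,192]]);print(c, 'cam in tool',T.T@(c[0]-o['tcp_pos']))
```

```text
[[ 155.54661396  118.14851565]
 [ 363.45922131   -9.8539567 ]
 [-139.35239937  240.16545477]
 [ 367.19310137  193.02664728]] [[ 86.64643028 233.20941801]
 [138.84136078  16.72199729]
 [113.84696536 485.30884695]
 [329.46941612  95.85727678]]
[[-0.972  0.237 -0.   ]
 [ 0.237  0.972 -0.002]
 [-0.    -0.002 -1.   ]]
(array([0.08022398, 0.67560257, 0.37358222]), array([[ 0.31847198, -0.0552055 , -0.94661294]])) cam in tool [ 0.08188375  0.00070334 -0.13215896]
```

View pics/w0.png

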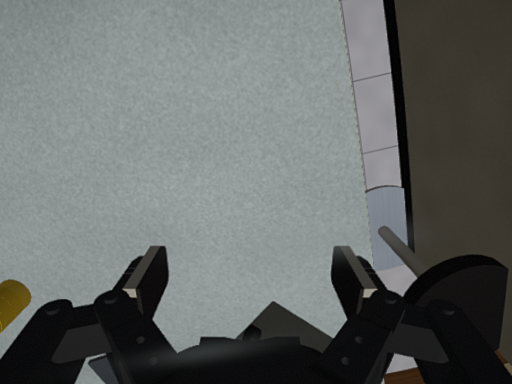

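The state is right: the gripper is at +y, and the tiny shape at the top of the side view is its projection. To grip the bottle from the side I need the tool horizontal, which means swinging through a sideways pose to change the wrist branch. I'll do that high up and clear of everything.

Request:
send_rows(
  deltas=[
    [1,0,0,-0.4,0,0.04,0],
    [1,0,0,-0.8,0,0.08,0],
    [1,0,0,-1,0,0.12,0],
    [1,0,0,-1,0,0.16,0],
    [1,0,0,-1,0,0.2,0],
    [1,0,0,-1,0,0.24,0],
    [1,0,0,-1,0,0.28,0],
    [1,0,0,-1,0,0.32,0],
    [1,0,0,-1,0,0.36,0],
    [1,0,0,-1,0,0.4,0],
    [1,0,0,-1,0,0.44,0],
    [1,0,0,-1,0,0.48,0],
    [1,0,0,-1,0,0.5,0],
    [1,0,0,-1,0,0.5,0],
  ],
)

```text
clock: 1.32
tcp_pos: [0.1608, 0.6549, 0.3873]
orientation: [-0.195, -1.557, -0.182]
contact_force: [0.0, 0.0, -0.0]
grip_width: 0.0852
```

```bash
cat > st.py <<'E'
from h import *
o=r.get_obs();print(o['clock'],o['joints'].round(3),o['tcp_pos'].round(4),o['grip_width'],o['contact_force'].round(1));print(R.from_rotvec(o['orientation']).as_matrix().round(3))
open('log.txt','a').write(repr((list(o['joints']),list(o['tcp_pos']),list(o['orientation'])))+'\n')
E
python3 st.py
python3 - <<'E'
from h import *
S=load('scene0');D=load('side0')
def seg(g,x0,y0,x1,y1):
    im=cv2.cvtColor(g['pixels'],cv2.COLOR_RGB2HSV);m=cv2.inRange(im,(105,150,60),(125,255,255));k=np.zeros_like(m);k[y0:y1,x0:x1]=m[y0:y1,x0:x1]
    c=max(cv2.findContours(k,0,1)[0],key=cv2.contourArea);M=cv2.moments(c);return M['m10']/M['m00'],M['m01']/M['m00'],cv2.boundingRect(c)
from scipy.optimize import least_squares
b=[seg(S,320,185,360,216),seg(D,300,105,335,133)];print(b)
# cap cylinder model bbox fit
def bb(g,x,y):
    t=np.linspace(0,2*np.pi,40);P=np.r_[np.c_[x+.017*np.cos(t),y+.017*np.sin(t),0*t+.2],np.c_[x+.017*np.cos(t),y+.017*np.sin(t),0*t+.17]]
    h=cv2.convexHull(proj(g,P).astype(np.float32));M=cv2.moments(h);return np.array([M['m10']/M['m00'],M['m01']/M['m00']])
for S_ in([0],[1],[0,1]):
    f=lambda p:np.concatenate([bb((S,D)[i],*p)-np.array(b[i][:2]) for i in S_]);s=least_squares(f,[.62,.12],diff_step=1e-3);print(s.x,s.fun)
E
```

```text
1.3167 [-0.765  0.783 -0.335  1.466 -1.196  1.694  0.625] [0.1608 0.6549 0.3873] 0.0852313298124248 [ 0.  0. -0.]
[[ 0.007  0.238 -0.971]
 [ 0.008  0.971  0.238]
 [ 1.    -0.009  0.005]]
[(342.6324786324786, 199.9108669108669, (335, 194, 16, 13)), (317.2690355329949, 121.01184433164129, (312, 115, 12, 14))]
[0.6194253 0.1421749] [-1.15720002e-06 -2.03473178e-07]
[0.62277001 0.13378452] [ 1.46951834e-06 -8.02251932e-07]
[0.62142965 0.13940551] [-0.27463006  1.30074755 -0.97663838 -1.33122098]
```

Joint 5 ran toward its short end (-1.37), so the sideways swing has to go the other way. Reversing.

Request:
send_rows(
  deltas=[
    [1,0,0,0,0,-0.04,0],
    [1,0,0,0,0,-0.08,0],
    [1,0,0,0,0,-0.12,0],
    [1,0,0,0,0,-0.16,0],
    [1,0,0,0,0,-0.2,0],
    [1,0,0,0,0,-0.24,0],
    [1,0,0,0,0,-0.28,0],
    [1,0,0,0,0,-0.32,0],
    [1,0,0,0,0,-0.36,0],
    [1,0,0,0,0,-0.4,0],
    [1,0,0,0,0,-0.44,0],
    [1,0,0,0,0,-0.48,0],
    [1,0,0,0,0,-0.52,0],
    [1,0,0,0,0,-0.56,0],
    [1,0,0,0,0,-0.6,0],
    [1,0,0,0,0,-0.64,0],
    [1,0,0,0,0,-0.68,0],
    [1,0,0,0,0,-0.72,0],
    [1,0,0,0,0,-0.76,0],
    [1,0,0,0,0,-0.8,0],
  ],
)

```text
clock: 2.98
tcp_pos: [0.1579, 0.6572, 0.3952]
orientation: [0.263, 2.196, -0.123]
contact_force: [0.8, 0.3, -0.9]
grip_width: 0.0856
```

```bash
python3 st.py
```

```text
2.9833 [-1.882  0.539  0.155  1.41   0.76   1.63  -0.528] [0.1579 0.6572 0.3952] 0.08559315190347788 [ 0.8  0.3 -0.9]
[[-0.578  0.233  0.782]
 [ 0.144  0.972 -0.183]
 [-0.803  0.007 -0.595]]
```

```bash
cat > fk.py <<'E'
import numpy as np, itertools
from scipy.spatial.transform import Rotation as R
from scipy.optimize import least_squares
def fk(q,p,s):
    a,c,h,L1,L2,L3,e1,e2=p
    z=lambda t:R.from_euler('z',t);y=lambda t:R.from_euler('y',t)
    A=z(s[0]*q[0]+a)*y(q[1])*z(s[1]*q[2]);B=A*y(q[3])*z(s[2]*q[4]);C=B*y(q[5])*z(s[3]*q[6]+c)
    return np.array([0,0,h])+A.apply([e1,0,L1])+B.apply([e2-e1*0,0,L2])+C.apply([0,0,L3]),C
def fit():
    D=[([-1.44005923,0.47770293,0.02236126,1.55635138,-0.01152121,1.10931245,-0.08312972],[0.15957889,0.65533061,0.24143352],[-0.374318468,-3.11912384,.00258161792])]+[eval(l) for l in open('log.txt')]
    best=None
    for s in itertools.product([1,-1],repeat=4):
        def f(p):
            o=[]
            for q,t,w in D:
                P,C=fk(q,p,s);o+=list(P-t)+list(.3*(R.from_rotvec(w).inv()*C).as_rotvec())
            return o+list(.002*(np.array(p)[6:]))
        for a,c in itertools.product([0,1.5,3,-1.5],repeat=2):
            x=least_squares(f,[a,c,.3,.5,.5,.3,0,0])
            if best is None or x.cost<best[0]: best=(x.cost,x.x,s,np.array(f(x.x)))
    return best
if __name__=='__main__':
    b=fit();print(b[0],b[1].round(4),b[2]);print(np.abs(b[3]).max())
E
python3 fk.py
```

```text
0.001051326820907233 [-0.086   1.5252  0.4176  0.4022  0.6055  0.2847 -0.0546  0.004 ] (-1, -1, -1, -1)
0.02578550970158943
```

Request:
send_rows(
  deltas=[
    [1,0,0,0,0,-0.04,0],
    [1,0,0,0,0,-0.08,0],
    [1,0,0,0,0,-0.12,0],
    [1,0,0,0,0,-0.16,0],
    [1,0,0,0,0,-0.2,0],
    [1,0,0,0,0,-0.2,0],
  ],
)

```text
clock: 3.48
tcp_pos: [0.1568, 0.6562, 0.3881]
orientation: [0.179, 1.571, -0.188]
contact_force: [-0.9, -0.9, -1.7]
grip_width: 0.0853
```

```bash
python3 st.py; python3 fk.py
```

```text
3.4833 [-2.039  0.772  0.288  1.5    1.1    1.827 -0.687] [0.1568 0.6562 0.3881] 0.08527237268650677 [-0.9 -0.9 -1.7]
[[-0.008  0.231  0.973]
 [-0.005  0.973 -0.231]
 [-1.    -0.007 -0.007]]
0.0020621859881899533 [-0.0729  1.5417  0.3313  0.5086  0.4759  0.2905  0.0284  0.0217] (-1, -1, -1, -1)
0.03606723568872261
```

Request:
send_rows(
  deltas=[
    [1,0,0,0,-0.04,0,0],
    [1,0,0,0,-0.08,0,0],
    [1,0,0,0,-0.12,0,0],
    [1,0,0,0,-0.16,0,0],
    [1,0,0,0,-0.2,0,0],
    [1,0,0,0,-0.24,0,0],
    [1,0,0,0,-0.28,0,0],
    [1,0,0,0,-0.32,0,0],
    [1,0,0,0,-0.36,0,0],
    [1,0,0,0,-0.4,0,0],
    [1,0,0,0,-0.44,0,0],
    [1,0,0,0,-0.48,0,0],
    [1,0,0,0,-0.5,0,0],
    [1,0,0,0,-0.5,0,0],
  ],
)

```text
clock: 4.65
tcp_pos: [0.1619, 0.655, 0.396]
orientation: [-1.02, 1.319, 1.045]
contact_force: [0.8, 0.9, 0.2]
grip_width: 0.0855
```

```bash
python3 st.py
cat > fk.py <<'E'
import numpy as np, itertools
from scipy.spatial.transform import Rotation as R
from scipy.optimize import least_squares
z=lambda t:R.from_euler('z',t);y=lambda t:R.from_euler('y',t)
def fk(q,p):
    h,L1,L2,L3,e1,e2,e3=p[:7];q=np.asarray(q)*[-1,1,-1,1,-1,1,-1]+p[7:]
    A=z(q[0])*y(q[1])*z(q[2]);B=A*y(q[3])*z(q[4]);C=B*y(q[5]);T=C*z(q[6])
    return np.array([0,0,h])+A.apply([e1,0,L1])+B.apply([e2,0,L2])+C.apply([e3,0,L3]),T
def fit():
    D=[([-1.44005923,0.47770293,0.02236126,1.55635138,-0.01152121,1.10931245,-0.08312972],[0.15957889,0.65533061,0.24143352],[-0.374318468,-3.11912384,.00258161792])]+[eval(l) for l in open('log.txt')]
    p0=np.array([.33,.5,.48,.29,0,0,0,-.08,0,0,0,0,0,1.53])
    def f(p):
        o=[]
        for q,t,w in D:
            P,C=fk(q,p);o+=list(P-t)+list(.3*(R.from_rotvec(w).inv()*C).as_rotvec())
        return np.r_[o,.01*(p-p0)]
    x=least_squares(f,p0);return x.x,np.abs(f(x.x)[:-14]).max(),np.array(f(x.x)[:-14])
if __name__=='__main__':
    b=fit();print(b[0].round(4),b[1]);np.save('p.npy',b[0])
E
python3 fk.py
```

```text
4.65 [-1.719  0.251  0.251  2.422  2.98   1.096 -1.574] [0.1619 0.655  0.396 ] 0.08546301187207996 [0.8 0.9 0.2]
[[-0.014 -0.972  0.236]
 [ 0.008  0.236  0.972]
 [-1.     0.015  0.005]]
[ 0.3203  0.5147  0.508   0.2957  0.0421  0.011   0.0277 -0.1194 -0.0562
  0.052   0.0563 -0.0633 -0.0087  1.5592] 0.025561780261480704
```

```bash
cat > fk.py <<'E'
import numpy as np, itertools
from scipy.spatial.transform import Rotation as R
from scipy.optimize import least_squares
z=lambda t:R.from_euler('z',t);y=lambda t:R.from_euler('y',t)
SG=[-1,1,-1,1,-1,1,-1]
def fk(q,p):
    q=np.asarray(q)*SG+np.r_[p[0],np.zeros(5),p[1]]
    A=z(q[0])*y(q[1])*z(q[2]);B=A*y(q[3])*z(q[4]);C=B*y(q[5]);T=C*z(q[6])
    return np.array([0,0,p[2]])+A.apply(p[3:6])+B.apply(p[6:9])+C.apply(p[9:12]),T
def data(): return [([-1.44005923,0.47770293,0.02236126,1.55635138,-0.01152121,1.10931245,-0.08312972],[0.15957889,0.65533061,0.24143352],[-0.374318468,-3.11912384,.00258161792])]+[eval(l) for l in open('log.txt')]
def fit():
    D=data()
    p0=np.array([-.08,1.53,.33,0,0,.5,0,0,.48,0,0,.29])
    def f(p):
        o=[]
        for q,t,w in D:
            P,C=fk(q,p);o+=list(P-t)+list(.3*(R.from_rotvec(w).inv()*C).as_rotvec())
        return np.r_[o,.003*(p-p0)]
    x=least_squares(f,p0);return x.x,np.abs(f(x.x)[:-12]).max(),f(x.x)[:-12].reshape(-1,6)
if __name__=='__main__':
    b=fit();print(b[0].round(4),b[1]);np.save('p.npy',b[0]);print(b[2].round(3))
E
python3 fk.py
```

```text
[ 3.0000e-03  1.5718e+00  3.0970e-01  8.6000e-03 -6.3200e-02  5.2170e-01
  4.9000e-03  2.0000e-04  4.8610e-01  8.1000e-03  2.0000e-04  3.0790e-01] 0.007701259932836824
[[-0.001  0.    -0.001 -0.    -0.    -0.001]
 [ 0.001  0.006 -0.008  0.001 -0.     0.   ]
 [-0.002 -0.     0.003 -0.001  0.    -0.   ]
 [ 0.001 -0.006  0.004 -0.001 -0.     0.   ]
 [ 0.002 -0.001  0.001 -0.001  0.     0.   ]]
```

```bash
cat > ik.py <<'E'
from fk import *
p=np.load('p.npy')
lo=np.array([-2.96,-.34,-1.41,.24,-1.37,.17,-2.96]);hi=np.array([2.96,2.1,1.46,2.44,4.51,1.92,2.96])
def pose(psi,tilt,camup=1):
    psi,tilt=np.radians([psi,tilt]);zz=np.array([np.cos(psi)*np.cos(tilt),np.sin(psi)*np.cos(tilt),-np.sin(tilt)])
    x=camup*np.array([np.cos(psi)*np.sin(tilt),np.sin(psi)*np.sin(tilt),np.cos(tilt)]);return R.from_matrix(np.c_[x,np.cross(zz,x),zz])
def ik(pos,T,seeds=6):
    best=None
    rng=np.random.default_rng(0)
    for i in range(seeds):
        q0=np.array([-.3,.7,.2,2,2.7,1.3,0])+rng.normal(0,.4,7);q0=np.clip(q0,lo+.05,hi-.05)
        def f(q):
            P,C=fk(q,p);m=(q-lo)/(hi-lo);return np.r_[P-pos,.3*(C.inv()*T).as_rotvec(),.003*(m-.5)]
        x=least_squares(f,q0,bounds=(lo,hi))
        e=np.abs(x.fun[:6]).max()
        if best is None or x.cost<best[0]: best=(x.cost,e,x.x,np.minimum(x.x-lo,hi-x.x).min())
    return best[1:]
if __name__=='__main__':
    for nm,b in(('bottle',(.621,.139)),('stand',(.512,-.366))):
      az=np.degrees(np.arctan2(b[1],b[0]))
      for rel in(0,-25,-40,-55,-75):
       for z in(.13,.22,.34):
        for cu in(1,-1):
            T=pose(az+rel,0,cu);e,q,m=ik(np.r_[b,z]+T.apply([0,0,.008]),T);print(nm,round(az+rel),z,cu,round(e,3),q.round(2),round(m,2))
E
python3 ik.py
```

```text
bottle 13 0.13 1 0.0 [-0.95  1.22  0.53  2.4   2.67  1.7   0.94] 0.04
bottle 13 0.13 -1 0.0 [-0.09  0.96 -0.32  2.4   3.09  1.78 -1.32] 0.04
bottle 13 0.22 1 0.013 [-0.48  0.75  0.08  2.44  2.94  1.62  1.51] 0.0
bottle 13 0.22 -1 0.013 [-0.44  0.75  0.04  2.44  2.95  1.63 -1.61] 0.0
bottle 13 0.34 1 0.027 [-1.33  1.52  1.46  2.44  3.07  1.34  0.11] 0.0
bottle 13 0.34 -1 0.027 [ 0.78  0.77 -1.41  2.44  2.87  1.28 -0.7 ] 0.0
bottle -12 0.13 1 0.0 [-1.15  1.11  0.44  2.3   2.07  1.32  1.2 ] 0.14
bottle -12 0.13 -1 0.0 [-1.    1.03  0.28  2.3   2.11  1.45 -1.83] 0.14
bottle -12 0.22 1 0.0 [-1.14  0.85  0.45  2.37  2.13  1.29  1.38] 0.07
bottle -12 0.22 -1 0.0 [-0.93  0.76  0.23  2.37  2.16  1.43 -1.63] 0.07
bottle -12 0.34 1 0.0 [-0.98  0.43  0.28  2.39  2.15  1.29  1.78] 0.05
bottle -12 0.34 -1 0.0 [-0.79  0.4   0.06  2.39  2.16  1.35 -1.29] 0.05
bottle -27 0.13 1 0.0 [-1.14  1.05  0.36  2.16  1.72  1.27  1.49] 0.28
bottle -27 0.13 -1 0.0 [-1.08  1.02  0.29  2.16  1.75  1.33 -1.63] 0.28
bottle -27 0.22 1 0.0 [-1.15  0.83  0.39  2.22  1.75  1.27  1.64] 0.22
bottle -27 0.22 -1 0.0 [-1.07 
[... 2453 characters left out ...]
1 0.22 1 0.0 [-0.36  0.88  0.43  2.06  1.4   1.28  1.86] 0.38
stand -91 0.22 -1 0.0 [-0.36  0.88  0.44  2.06  1.4   1.27 -1.28] 0.38
stand -91 0.34 1 0.0 [-0.41  0.64  0.51  2.08  1.42  1.31  2.08] 0.36
stand -91 0.34 -1 0.0 [-0.42  0.64  0.51  2.08  1.42  1.31 -1.06] 0.36
stand -111 0.13 1 0.0 [-0.25  1.1   0.38  1.75  1.04  1.42  2.  ] 0.5
stand -111 0.13 -1 0.0 [-0.31  1.14  0.46  1.75  0.99  1.36 -1.11] 0.56
stand -111 0.22 1 0.0 [-0.3   0.96  0.45  1.8   1.06  1.44  2.11] 0.48
stand -111 0.22 -1 0.0 [-0.36  0.99  0.53  1.8   1.01  1.38 -1.  ] 0.54
stand -111 0.34 1 0.0 [-0.37  0.78  0.55  1.82  1.09  1.47  2.29] 0.45
stand -111 0.34 -1 0.0 [-0.43  0.82  0.64  1.82  1.04  1.42 -0.83] 0.5
```

```bash
cat > plan.py <<'E'
# usage: plan.py "sent final rows(6 numbers);..." x y z heading tilt roll   (roll 0 = camera up)
import sys; from h import *; from ik import pose
P0=np.array([.16,.656,.242]);T0=R.from_rotvec([-3.74318468e-01,-3.11912384e+00,2.58161792e-03])
def cmd(add=None):
    if add: open('cmds.txt','a').write(add+'\n')
    P,T=P0.copy(),T0
    for l in open('cmds.txt'):
        v=np.array(eval('['+l+']'),float); P=P+T.apply(v[:3]*.15);T=T*R.from_rotvec(v[3:]*np.pi)
    return P,T
def plan(P,T,pos,Tt):
    v=np.r_[T.inv().apply(pos-P)/.15,(T.inv()*Tt).as_rotvec()/np.pi]
    print('row',v.round(3),'n>=',int(np.ceil(max(np.linalg.norm(v[:3])*150/41.7,np.linalg.norm(v[3:])*180/7.16)))+1); return v.round(3)
def tgt(x,y,z,hd,tilt=0,roll=0): return np.array([x,y,z]),pose(hd,tilt)*R.from_euler('z',roll,degrees=True)
E
cat > cmds.txt <<'E'
0,0,-1,0,.5,0
0,0,0,0,-.8,0
0,0,0,0,-.2,0
0,0,0,-.5,0,0
E
python3 - <<'E'
from plan import *
P,T=cmd();print(P,T.as_matrix().round(3))
for t in((.28,.54,.40,20,0,180),(.40,.42,.38,-40,0,90),(.50,.27,.30,-40,0,0),(.529,.216,.19,-40,0,0)):
    v=plan(P,T,*tgt(*t));P=P+T.apply(v[:3]*.15);T=T*R.from_rotvec(v[3:]*np.pi)
from ik import ik
for t in((.28,.54,.40,20,0,180),(.40,.42,.38,-40,0,90),(.50,.27,.30,-40,0,0),(.529,.216,.135,-40,0,0)): print(ik(*tgt(*t)))
E
```

```text
[0.16004241 0.65624321 0.3919998 ] [[-0.    -0.972  0.237]
 [-0.002  0.237  0.972]
 [-1.    -0.    -0.002]]
row [-0.052 -0.96  -0.564  0.313 -0.     0.   ] n>= 9
row [ 0.134 -1.025  0.479  0.259  0.259 -0.449] n>= 16
row [ 0.34   0.533  1.153 -0.     0.    -0.5  ] n>= 14
row [-0.733  0.152  0.38  -0.     0.    -0.   ] n>= 5
(np.float64(5.741484523591467e-06), array([-1.76022834,  0.31903304,  0.01347661,  2.2544416 ,  1.71173001,
        1.4764295 , -1.00870461]), np.float64(0.18555839949039932))
(np.float64(3.2468759141868198e-06), array([-1.83148325,  0.74283859,  0.58688284,  1.76581904,  0.94955593,
        1.64612613,  0.80022159]), np.float64(0.27387386525878576))
(np.float64(3.0589901238720074e-06), array([-1.52014186,  0.71426306,  0.42411614,  2.03104407,  1.16250882,
        1.47468672,  2.07806854]), np.float64(0.40895593185068746))
(np.float64(2.0884064623194476e-06), array([-1.34657826,  1.01586761,  0.30098059,  2.0337805 ,  1.22197954,
        1.36614347,  1.76133436]), np.float64(0.4062194952599052))
```

Request:
send_rows(
  deltas=[
    [1,-0.01,-0.2,-0.12,0.06,0,0],
    [1,-0.02,-0.4,-0.24,0.1,0,0],
    [1,-0.05,-0.6,-0.35,0.14,0,0],
    [1,-0.05,-0.8,-0.46,0.18,0,0],
    [1,-0.05,-0.96,-0.56,0.22,0,0],
    [1,-0.05,-0.96,-0.56,0.26,0,0],
    [1,-0.05,-0.96,-0.56,0.3,0,0],
    [1,-0.05,-0.96,-0.56,0.313,0,0],
    [1,-0.05,-0.96,-0.56,0.313,0,0],
    [1,-0.05,-0.96,-0.56,0.313,0,0],
  ],
)

```text
clock: 5.48
tcp_pos: [0.2881, 0.5329, 0.4003]
orientation: [-0.472, 1.525, 0.482]
contact_force: [2.0, 1.7, 1.4]
grip_width: 0.0858
```

Request:
send_rows(
  deltas=[
    [1,0.01,-0.1,0.05,0.017,0.017,-0.03],
    [1,0.03,-0.2,0.1,0.035,0.035,-0.06],
    [1,0.05,-0.4,0.2,0.052,0.052,-0.09],
    [1,0.1,-0.6,0.3,0.07,0.07,-0.12],
    [1,0.13,-0.8,0.4,0.087,0.087,-0.15],
    [1,0.13,-1,0.48,0.104,0.104,-0.18],
    [1,0.13,-1,0.48,0.121,0.121,-0.21],
    [1,0.13,-1,0.48,0.138,0.138,-0.24],
    [1,0.13,-1,0.48,0.155,0.155,-0.27],
    [1,0.13,-1,0.48,0.173,0.173,-0.3],
    [1,0.13,-1,0.48,0.19,0.19,-0.33],
    [1,0.13,-1,0.48,0.207,0.207,-0.36],
    [1,0.13,-1,0.48,0.225,0.225,-0.39],
    [1,0.13,-1,0.48,0.242,0.242,-0.42],
    [1,0.13,-1,0.48,0.259,0.259,-0.449],
    [1,0.13,-1,0.48,0.259,0.259,-0.449],
    [1,0.13,-1,0.48,0.259,0.259,-0.449],
  ],
)

```text
clock: 6.9
tcp_pos: [0.4254, 0.4629, 0.3783]
orientation: [-0.987, 1.52, -1.492]
contact_force: [-1.2, -0.6, 0.2]
grip_width: 0.0856
```

Request:
send_rows(
  deltas=[
    [1,0.02,0.05,0.1,0,0,-0.03],
    [1,0.06,0.1,0.2,0,0,-0.07],
    [1,0.12,0.2,0.4,0,0,-0.1],
    [1,0.2,0.3,0.6,0,0,-0.14],
    [1,0.3,0.4,0.8,0,0,-0.18],
    [1,0.34,0.53,1,0,0,-0.22],
    [1,0.34,0.53,1,0,0,-0.26],
    [1,0.34,0.53,1,0,0,-0.3],
    [1,0.34,0.53,1,0,0,-0.34],
    [1,0.34,0.53,1,0,0,-0.38],
    [1,0.34,0.53,1,0,0,-0.42],
    [1,0.34,0.53,1,0,0,-0.46],
    [1,0.34,0.53,1,0,0,-0.5],
    [1,0.34,0.53,1,0,0,-0.5],
    [1,0.34,0.53,1,0,0,-0.5],
  ],
)

```text
clock: 8.15
tcp_pos: [0.5422, 0.3547, 0.2956]
orientation: [2.012, -0.431, 1.983]
contact_force: [-1.1, 0.1, -1.0]
grip_width: 0.0855
```

```bash
cat >> cmds.txt <<'E'
-.05,-.96,-.56,.313,0,0
.13,-1,.48,.259,.259,-.449
.34,.53,1,0,0,-.5
E
python3 st.py; python3 fk.py
python3 - <<'E'
from plan import *
P,T=cmd();print(P,T.as_matrix().round(3)); grab('wrist','w1')
E
```

```text
8.15 [-1.034  0.65  -0.213  2.013  1.581  1.692  2.049] [0.5422 0.3547 0.2956] 0.08551102097872866 [-1.1  0.1 -1. ]
[[ 0.011 -0.402  0.915]
 [-0.014 -0.915 -0.402]
 [ 1.    -0.008 -0.016]]
[ 2.0000e-03  1.5713e+00  2.9760e-01  3.2000e-03 -6.2700e-02  5.3370e-01
 -3.0000e-04  3.0000e-04  4.8120e-01  6.2000e-03  3.0000e-04  3.1630e-01] 0.006718482745908139
[[-0.001  0.001 -0.002 -0.    -0.    -0.   ]
 [ 0.002  0.007 -0.005  0.001 -0.     0.   ]
 [ 0.    -0.003  0.003 -0.     0.    -0.   ]
 [ 0.002 -0.007  0.007 -0.001 -0.     0.   ]
 [ 0.002 -0.002  0.002 -0.001  0.     0.   ]
 [-0.001  0.004 -0.004  0.001 -0.     0.   ]]
[0.4813255  0.2888566  0.30071348] [[-0.    -0.642  0.767]
 [-0.001 -0.767 -0.642]
 [ 1.    -0.001 -0.   ]]
```

View pics/w1.png

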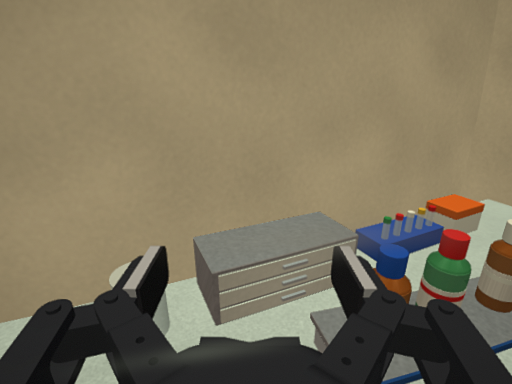

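The picture shows the blue cap at (391,262), with red and white behind it. The arm is 16° short in heading because a row was speed-limited, so I'll plan from the measured pose from here on.

```bash
cat >> plan.py <<'E'
def cur():
    o=r.get_obs();return o['tcp_pos'],R.from_rotvec(o['orientation'])
E
python3 - <<'E'
from plan import *
plan(*cur(),*tgt(.515,.227,.26,-40))
E
```

```text
row [-0.227  0.854  0.18  -0.09   0.005 -0.002] n>= 5
```

Request:
send_rows(
  deltas=[
    [1,-0.05,0.2,0.04,-0.02,0,0],
    [1,-0.1,0.4,0.08,-0.04,0,0],
    [1,-0.15,0.6,0.12,-0.06,0,0],
    [1,-0.2,0.8,0.16,-0.08,0,0],
    [1,-0.227,0.854,0.18,-0.09,0.005,0],
    [1,-0.227,0.854,0.18,-0.09,0.005,0],
    [1,-0.227,0.854,0.18,-0.09,0.005,0],
  ],
)

```text
clock: 8.78
tcp_pos: [0.5152, 0.2278, 0.2603]
orientation: [1.817, -0.66, 1.821]
contact_force: [0.0, 1.0, -0.7]
grip_width: 0.0855
```

```bash
python3 st.py
python3 - <<'E'
from plan import *
g=grab('wrist','w2'); cv2.imwrite('pics/w2c.png',g['pixels'][...,::-1])
P,T=cur();print('axis tcp in img',proj(g,[P]),'cap pred',proj(g,[[.621,.139,.2],[.621,.139,.06]]))
E
```

```text
8.7833 [-0.981  0.696 -0.183  2.095  1.378  1.765  1.895] [0.5152 0.2278 0.2603] 0.08548932897871006 [ 0.   1.  -0.7]
[[-0.002 -0.641  0.768]
 [-0.    -0.768 -0.641]
 [ 1.    -0.002  0.002]]
axis tcp in img [[250.13310885 259.31765907]] cap pred [[250.66862588 238.00145512]
 [250.66528222 340.25780358]]
```

View pics/w2.png

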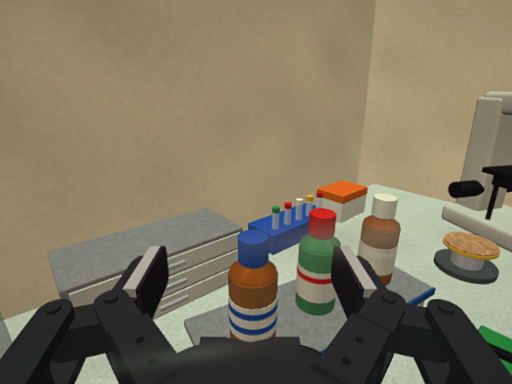

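The bottle is centred between the jaws: its axis is at column 253 against 250.7 predicted, so I'll shift about 2 mm along +y. Next I descend, go forward and close.

Request:
send_rows(
  deltas=[
    [1,-0.15,0.013,0,0,0,0],
    [1,-0.35,0.013,0,0,0,0],
    [1,-0.55,0.013,0,0,0,0],
    [1,-0.75,0.013,0,0,0,0],
    [1,-0.835,0.013,0,0,0,0],
    [1,-0.835,0.013,0,0,0,0],
    [1,-0.835,0.013,0.1,0,0,0],
    [1,-0.835,0.013,0.22,0,0,0],
    [1,-0.835,0.013,0.35,0,0,0],
    [1,-0.835,0.013,0.48,0,0,0],
    [1,-0.835,0.013,0.6,0,0,0],
    [1,-0.835,0.013,0.72,0,0,0],
    [1,-0.835,0.013,0.82,0,0,0],
    [1,-0.835,0.013,0.9,0,0,0],
    [1,-0.835,0.013,0.96,0,0,0],
    [1,-0.835,0.013,0.97,0,0,0],
    [1,-0.835,0.013,0.97,0,0,0],
  ],
)

```text
clock: 10.25
tcp_pos: [0.6255, 0.1317, 0.1359]
orientation: [1.814, -0.66, 1.819]
contact_force: [-0.5, -0.0, 0.2]
grip_width: 0.0849
```

```bash
python3 st.py
python3 - <<'E'
from plan import *
a=grab('scene','s2')['pixels'][120:270,250:430,::-1];b=grab('wrist','w3')['pixels'][...,::-1]
cv2.imwrite('pics/c2.png',np.hstack([cv2.resize(a,(460,384)),cv2.resize(b,(340,384))]))
E
```

```text
10.25 [-0.805  0.947 -0.042  2.054  1.619  1.601  1.713] [0.6255 0.1317 0.1359] 0.08490207131330843 [-0.5 -0.   0.2]
[[-0.002 -0.642  0.766]
 [ 0.002 -0.766 -0.642]
 [ 1.     0.     0.003]]
```

View pics/c2.png

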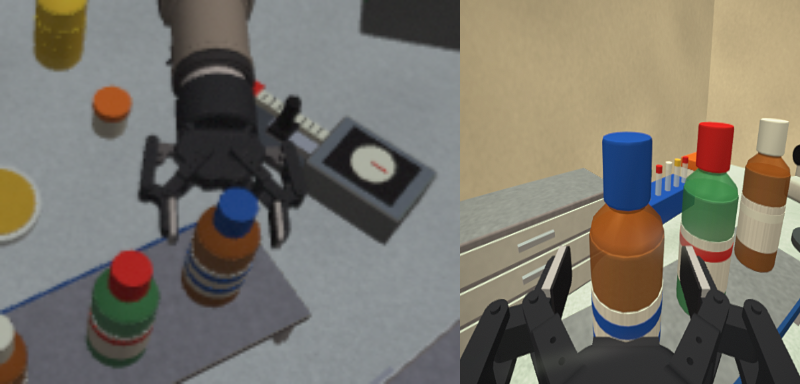

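Run:
```python
from plan import *
W=load('w3');P,T=cur();K=W['camera_matrix'];print(K[0][0])
im=cv2.cvtColor(W['pixels'],cv2.COLOR_RGB2HSV);m=cv2.inRange(im,(105,150,40),(125,255,255));m[:, :200]=0;m[:,290:]=0;m[215:]=0
c=max(cv2.findContours(m,0,1)[0],key=cv2.contourArea);bb=cv2.boundingRect(c);print(bb)
u=bb[0]+bb[2]/2
rows=m[150:200].sum(1)/255;w=np.median(rows[rows>0]);print('w',w)
d=K[0][0]*.034/w
# bottle axis distance: search along heading
for s in np.arange(-.02,.025,.005):
    b=P+T.apply([0,0,-.008])+T.apply([0,0,1])*s;b[2]=.185
    sd=T.apply([0,1,0])*.017
    uv=proj(W,[b-sd,b+sd]);print(s.round(3),b.round(4),uv.round(1).ravel(),(uv[1]-uv[0])[0].round(1), proj(W,[[b[0],b[1],.2]]).round(1))
print(u)
S=load('s2');ims=cv2.cvtColor(S['pixels'],cv2.COLOR_RGB2HSV);m=cv2.inRange(ims,(105,150,60),(125,255,255));m[:185]=0;m[216:]=0;m[:,:320]=0;m[:,360:]=0
M=cv2.moments(m,True);print('scene cap',M['m10']/M['m00'],M['m01']/M['m00'])
```

```text
288.6545720336471
(215, 132, 75, 79)
w 73.0
-0.02 [0.6035 0.1508 0.185 ] [205.7 185.8 295.8 185.8] 90.1 [[250.9 146.1]]
-0.015 [0.6073 0.1476 0.185 ] [207.6 182.  293.9 182. ] 86.3 [[250.8 143.9]]
-0.01 [0.6112 0.1444 0.185 ] [209.2 178.5 292.1 178.5] 82.9 [[250.8 141.9]]
-0.005 [0.615  0.1412 0.185 ] [210.8 175.2 290.5 175.2] 79.7 [[250.7 140. ]]
0.0 [0.6188 0.138  0.185 ] [212.2 172.3 289.  172.3] 76.7 [[250.7 138.2]]
0.005 [0.6227 0.1348 0.185 ] [213.6 169.5 287.6 169.5] 74.0 [[250.6 136.6]]
0.01 [0.6265 0.1316 0.185 ] [214.8 166.9 286.2 166.9] 71.4 [[250.6 135.1]]
0.015 [0.6303 0.1283 0.185 ] [216.  164.5 285.  164.5] 69.0 [[250.5 133.7]]
0.02 [0.6342 0.1251 0.185 ] [217.1 162.2 283.9 162.2] 66.8 [[250.5 132.4]]
252.5
scene cap 342.45405405405404 200.24324324324326
```

The cap width puts the bottle about 6 mm further ahead, so I'll advance 6 mm and close with 50 N.

Request:
send_rows(
  deltas=[
    [1,0,0.01,0.02,0,0,0],
    [1,0,0.01,0.04,0,0,0],
    [0.8,0,0.01,0.04,0,0,0],
    [0.6,0,0.01,0.04,0,0,0],
    [0.5,0,0.01,0.04,0,0,0],
    [0.4,0,0.01,0.04,0,0,0],
    [0.4,0,0.01,0.04,0,0,0],
    [0.4,0,0.01,0.04,0,0,0],
    [0.4,0,0.01,0.04,0,0,0],
    [0.4,0,0.01,0.04,0,0,0],
  ],
  squeeze=50,
)

```text
clock: 11.18
tcp_pos: [0.6289, 0.1271, 0.1357]
orientation: [1.815, -0.659, 1.819]
contact_force: [-1.2, 1.5, 0.1]
grip_width: 0.0545
```

```bash
python3 st.py
```

```text
11.1833 [-0.798  0.947 -0.036  2.056  1.629  1.595  1.712] [0.6289 0.1271 0.1357] 0.05453592133950324 [-1.2  1.5  0.1]
[[-0.002 -0.642  0.767]
 [ 0.002 -0.767 -0.642]
 [ 1.     0.001  0.003]]
```

Request:
send_rows(
  deltas=[
    [0.3,0.02,0,0,0,0,0],
    [0.3,0.06,0,0,0,0,0],
    [0.3,0.12,0,0,0,0,0],
    [0.3,0.22,0,0,0,0,0],
    [0.3,0.34,0,0,0,0,0],
    [0.3,0.48,0,0,0,0,0],
    [0.3,0.62,0,0,0,0,0],
    [0.3,0.76,0,0,0,0,0],
    [0.3,0.9,0,0,0,0,0],
    [0.3,1,0,0,0,0,0],
    [0.3,1,0,0,0,0,0],
  ],
  squeeze=60,
)

```text
clock: 12.1
tcp_pos: [0.6289, 0.1268, 0.2896]
orientation: [1.812, -0.664, 1.823]
contact_force: [1.0, 0.9, -2.3]
grip_width: 0.0543
```

Request:
send_rows(
  deltas=[
    [0.3,0.1,0,0,0,0,0],
    [0.3,0.2,0,-0.05,0,0,0],
    [0.3,0.3,0,-0.1,0,0,0.02],
    [0.3,0.35,0,-0.15,0,0,0.05],
    [0.3,0.35,0,-0.2,0,0,0.08],
    [0.3,0.35,0,-0.2,0,0,0.11],
    [0.3,0.35,0,-0.2,0,0,0.14],
    [0.3,0.35,0,-0.2,0,0,0.17],
    [0.3,0.35,0,-0.2,0,0,0.2],
    [0.3,0.35,0,-0.2,0,0,0.23],
    [0.3,0.35,0,-0.2,0,0,0.26],
    [0.3,0.35,0,-0.2,0,0,0.3],
    [0.3,0.35,0,-0.2,0,0,0.33],
    [0.3,0.35,0,-0.2,0,0,0.36],
    [0.3,0.35,0,-0.2,0,0,0.4],
    [0.3,0.35,0,-0.2,0,0,0.43],
    [0.3,0.35,0,-0.2,0,0,0.46],
    [0.3,0.35,0,-0.2,0,0,0.49],
    [0.3,0.35,0,-0.2,0,0,0.5],
    [0.3,0.35,0,-0.2,0,0,0.5],
  ],
)

```text
clock: 13.77
tcp_pos: [0.6054, 0.1462, 0.3374]
orientation: [-0.794, 1.699, -1.704]
contact_force: [-0.7, -0.0, -1.5]
grip_width: 0.054
```

```bash
python3 st.py
```

```text
13.7667 [-0.805  0.537 -0.104  2.108  1.579  1.629  0.499] [0.6054 0.1462 0.3374] 0.05403798272245707 [-0.7 -0.  -1.5]
[[-0.642  0.001  0.767]
 [-0.767 -0.002 -0.642]
 [ 0.001 -1.     0.002]]
```

Now the second half of the roll, then hold for over a second.

Request:
send_rows(
  deltas=[
    [0.3,0,0,0,0,0,0.03],
    [0.3,0,0,0,0,0,0.06],
    [0.3,0,0,0,0,0,0.1],
    [0.3,0,0,0,0,0,0.13],
    [0.3,0,0,0,0,0,0.16],
    [0.3,0,0,0,0,0,0.2],
    [0.3,0,0,0,0,0,0.23],
    [0.3,0,0,0,0,0,0.26],
    [0.3,0,0,0,0,0,0.3],
    [0.3,0,0,0,0,0,0.33],
    [0.3,0,0,0,0,0,0.36],
    [0.3,0,0,0,0,0,0.4],
    [0.3,0,0,0,0,0,0.43],
    [0.3,0,0,0,0,0,0.46],
    [0.3,0,0,0,0,0,0.48],
    [0.3,0,0,0,0,0,0.48],
    [0.3,0,0,0,0,0,0.48],
  ],
)

```text
clock: 15.18
tcp_pos: [0.6055, 0.1464, 0.3378]
orientation: [0.496, 1.521, -0.598]
contact_force: [1.3, 0.2, -2.0]
grip_width: 0.0541
```

Request:
send_rows(
  deltas=[
    [0.3,0,0,0,0,0,0],
    [0.3,0,0,0,0,0,0],
    [0.3,0,0,0,0,0,0],
    [0.3,0,0,0,0,0,0],
    [0.3,0,0,0,0,0,0],
    [0.3,0,0,0,0,0,0],
    [0.3,0,0,0,0,0,0],
    [0.3,0,0,0,0,0,0],
    [0.3,0,0,0,0,0,0],
    [0.3,0,0,0,0,0,0],
    [0.3,0,0,0,0,0,0],
    [0.3,0,0,0,0,0,0],
    [0.3,0,0,0,0,0,0],
    [0.3,0,0,0,0,0,0],
    [0.3,0,0,0,0,0,0],
  ],
)

```text
clock: 16.43
tcp_pos: [0.6056, 0.1466, 0.3381]
orientation: [0.498, 1.52, -0.595]
contact_force: [-0.3, -0.2, -1.5]
grip_width: 0.0542
```

```bash
python3 st.py
python3 - <<'E'
from plan import *
a=grab('scene','s3')['pixels'][...,::-1];b=grab('side','d3')['pixels'][...,::-1]
cv2.imwrite('pics/c3.png',np.hstack([cv2.resize(a[60:320,200:430],(340,384)),cv2.resize(b[40:300,200:430],(340,384))]))
E
```

```text
16.4333 [-0.761  0.539 -0.158  2.104  1.591  1.655 -1.004] [0.6056 0.1466 0.3381] 0.05421095275721591 [-0.3 -0.2 -1.5]
[[-0.039  0.641  0.767]
 [-0.05   0.765 -0.642]
 [-0.998 -0.063  0.003]]
```

View pics/c3.png

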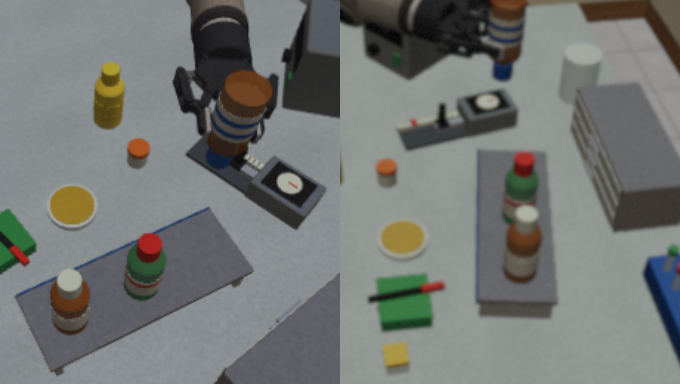

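The crop shows the bottle upside down in the gripper at z = 0.34, with the others undisturbed. It was held more than 1.2 s. Now I turn it back and start moving towards the stand.

Request:
send_rows(
  deltas=[
    [0.3,0,0,0,0,0,-0.03],
    [0.3,0,0,0,0,0,-0.06],
    [0.3,0,0,0,0,0,-0.1],
    [0.3,0,0,0,0,0,-0.13],
    [0.3,0,0,0,0,0,-0.16],
    [0.3,0,0,0,0,0,-0.2],
    [0.3,0,0,0,0,0,-0.23],
    [0.3,0,0,0,0,0,-0.26],
    [0.3,0,0,0,0,0,-0.3],
    [0.3,0,0,0,0,0,-0.33],
    [0.3,0,0,0,0,0,-0.36],
    [0.3,0,0,0,0,0,-0.4],
    [0.3,0,0,0,0,0,-0.43],
    [0.3,0,0,0,0,0,-0.46],
    [0.3,0,0,0,0,0,-0.48],
    [0.3,0,0,0,0,0,-0.48],
  ],
)

```text
clock: 17.87
tcp_pos: [0.6056, 0.1466, 0.338]
orientation: [-0.796, 1.698, -1.705]
contact_force: [-0.1, 0.7, -1.4]
grip_width: 0.0544
```

Request:
send_rows(
  deltas=[
    [0.3,0.05,0,0,0,0,-0.03],
    [0.3,0.1,0,0,0,0,-0.06],
    [0.3,0.2,0,0,0,0,-0.1],
    [0.3,0.3,0,0,0,0,-0.13],
    [0.3,0.4,0,0,0,0,-0.16],
    [0.3,0.5,0,0,0,0,-0.2],
    [0.3,0.6,0,0,0,0,-0.23],
    [0.3,0.7,0,0,0,0,-0.26],
    [0.3,0.8,0,0,0,0,-0.3],
    [0.3,0.9,0,0,0,0,-0.33],
    [0.3,1,0,0,0,0,-0.36],
    [0.3,1,0,0,0,0,-0.4],
    [0.3,1,0,0,0,0,-0.43],
    [0.3,1,0,0,0,0,-0.46],
    [0.3,1,0,0,0,0,-0.49],
    [0.3,1,0,0,0,0,-0.5],
    [0.3,1,0,0,0,0,-0.5],
    [0.3,1,0,0,0,0,-0.5],
  ],
)

```text
clock: 19.37
tcp_pos: [0.5094, 0.0316, 0.3383]
orientation: [1.815, -0.662, 1.821]
contact_force: [0.2, 0.5, -2.1]
grip_width: 0.0545
```

```bash
python3 st.py
python3 - <<'E'
from plan import *
P,T=cur();tgts=[(.44,-.12,.335,-55),(.45,-.25,.33,-68)]
for t in tgts:
    v=plan(P,T,*tgt(*t));P=P+T.apply(v[:3]*.15);T=T*R.from_rotvec(v[3:]*np.pi)
from ik import ik
for t in tgts+[(.512,-.366,.3,-70),(.512,-.366,.137,-70)]: print(ik(*tgt(*t)))
E
```

```text
19.3667 [-0.772  0.394 -0.142  2.435  1.561  1.634  1.884] [0.5094 0.0316 0.3383] 0.05451466764253172 [ 0.2  0.5 -2.1]
[[-0.004 -0.642  0.767]
 [-0.    -0.767 -0.642]
 [ 1.    -0.003  0.003]]
row [-2.000e-02  1.072e+00  2.940e-01 -8.400e-02 -1.000e-03 -1.000e-03] n>= 5
row [-0.033  0.442  0.749 -0.072  0.     0.   ] n>= 5
(np.float64(0.029828221696218998), array([-1.59653995,  1.49390998,  1.46      ,  2.44      ,  0.45631725,
        0.2499222 ,  2.63586612]), np.float64(2.220446049250313e-16))
(np.float64(0.0110459054142994), array([ 0.46273223,  0.49315377, -0.88336739,  2.44      ,  1.69918759,
        1.92      ,  1.96457421]), np.float64(2.220446049250313e-16))
(np.float64(4.036149897856944e-06), array([-0.40607401,  0.63724325,  0.49911278,  2.33033648,  1.86753757,
        1.22337924,  1.70178012]), np.float64(0.10966351714935563))
(np.float64(3.1523629457462803e-06), array([-0.37930727,  1.07339698,  0.43450818,  2.26252759,  1.82545637,
        1.23305559,  1.33958104]), np.float64(0.17747240765466943))
```

Run:
```python
from plan import *
P,T=cur();tgts=[(.60,-.04,.335,-60),(.57,-.18,.335,-68),(.53,-.31,.31,-75)]
for t in tgts:
    v=plan(P,T,*tgt(*t));P=P+T.apply(v[:3]*.15);T=T*R.from_rotvec(v[3:]*np.pi)
from ik import ik
for t in tgts+[(.512,-.366,.137,-75)]: print(ik(*tgt(*t)))
```

```text
row [-0.024 -0.022  0.77  -0.111 -0.001 -0.001] n>= 4
row [ 0.     0.641  0.707 -0.045  0.     0.   ] n>= 5
row [-0.166  0.572  0.704 -0.039  0.     0.   ] n>= 5
(np.float64(3.784758341396355e-06), array([-0.98319003,  0.61669964,  0.46256204,  2.12102191,  1.3854423 ,
        1.37137118,  2.05500607]), np.float64(0.31897809140726574))
(np.float64(4.05323817365133e-06), array([-0.77279632,  0.58587264,  0.47834853,  2.19999311,  1.48245323,
        1.32818309,  1.98911785]), np.float64(0.24000688866300735))
(np.float64(3.7768153113848513e-06), array([-0.5299871 ,  0.63353432,  0.48310686,  2.2427725 ,  1.60903155,
        1.26647959,  1.86933763]), np.float64(0.19722750142168044))
(np.float64(2.7717979896868528e-06), array([-0.37019685,  1.05354272,  0.41049286,  2.2099983 ,  1.7092081 ,
        1.22881057,  1.44531147]), np.float64(0.23000170176124657))
```

Request:
send_rows(
  deltas=[
    [0.3,-0.01,-0.01,0.1,-0.02,0,0],
    [0.3,-0.02,-0.02,0.25,-0.04,0,0],
    [0.3,-0.02,-0.02,0.4,-0.06,0,0],
    [0.3,-0.02,-0.02,0.55,-0.08,0,0],
    [0.3,-0.02,-0.02,0.7,-0.1,0,0],
    [0.3,-0.02,-0.02,0.77,-0.11,0,0],
    [0.3,-0.02,-0.02,0.77,-0.11,0,0],
  ],
)

```text
clock: 19.95
tcp_pos: [0.6014, -0.0419, 0.3359]
orientation: [1.579, -0.917, 1.589]
contact_force: [-0.7, 0.2, -1.6]
grip_width: 0.0548
```

Request:
send_rows(
  deltas=[
    [0.3,0,0.08,0.09,-0.01,0,0],
    [0.3,0,0.2,0.22,-0.02,0,0],
    [0.3,0,0.32,0.36,-0.03,0,0],
    [0.3,0,0.44,0.5,-0.04,0,0],
    [0.3,0,0.56,0.62,-0.045,0,0],
    [0.3,0,0.64,0.7,-0.045,0,0],
    [0.3,0,0.64,0.7,-0.045,0,0],
  ],
)

```text
clock: 20.53
tcp_pos: [0.5661, -0.1839, 0.3359]
orientation: [1.48, -1.002, 1.485]
contact_force: [0.0, 0.1, -1.9]
grip_width: 0.0542
```

Request:
send_rows(
  deltas=[
    [0.3,-0.02,0.08,0.09,-0.01,0,0],
    [0.3,-0.05,0.18,0.22,-0.02,0,0],
    [0.3,-0.09,0.29,0.36,-0.03,0,0],
    [0.3,-0.12,0.4,0.5,-0.04,0,0],
    [0.3,-0.15,0.5,0.62,-0.04,0,0],
    [0.3,-0.17,0.57,0.7,-0.04,0,0],
    [0.3,-0.17,0.57,0.7,-0.04,0,0],
    [0.3,-0.17,0.57,0.7,-0.04,0,0],
  ],
)

```text
clock: 21.2
tcp_pos: [0.5293, -0.3095, 0.3102]
orientation: [1.395, -1.074, 1.399]
contact_force: [0.0, 0.5, -2.0]
grip_width: 0.0549
```

```bash
python3 st.py
python3 - <<'E'
from plan import *
for n in('wrist','scene','side'): grab(n,n[0]+'4')
P,T=cur()
W=load('w4');print('stand scene/avg in wrist',proj(W,[[.514,-.362,.06],[.512,-.366,.06],[.509,-.370,.06]]).round(1))
a=load('w4')['pixels'][...,::-1];b=load('s4')['pixels'][200:384,40:240,::-1]
cv2.imwrite('pics/c4.png',np.hstack([cv2.resize(a,(400,300)),cv2.resize(b,(326,300))]))
E
```

```text
21.2 [-0.288  0.551  0.192  2.255  1.667  1.434  1.901] [ 0.5293 -0.3095  0.3102] 0.05487971958581709 [ 0.   0.5 -2. ]
[[-0.001 -0.967  0.256]
 [ 0.002 -0.256 -0.967]
 [ 1.    -0.001  0.003]]
stand scene/avg in wrist [[278.  447. ]
 [280.6 443.5]
 [284.2 440.2]]
```

View pics/c4.png

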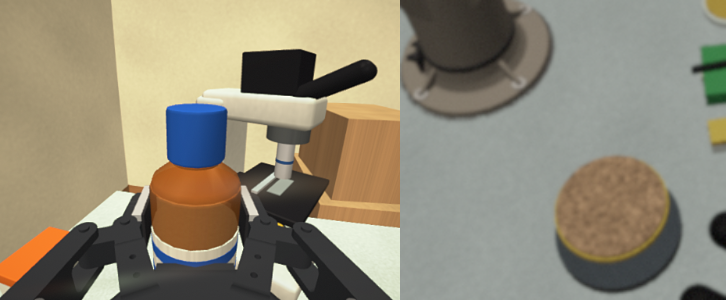

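Run:
```python
from plan import *
from scipy.optimize import least_squares
def fitc(g,x0,y0,x1,y1):
    im=cv2.cvtColor(g['pixels'],cv2.COLOR_RGB2HSV);m=cv2.inRange(im,(3,40,50),(30,255,255));k=np.zeros_like(m);k[y0:y1,x0:x1]=m[y0:y1,x0:x1]
    c=max(cv2.findContours(k,0,1)[0],key=cv2.contourArea).reshape(-1,2);P=atz(g,c,.06)[:,:2]
    s=least_squares(lambda v:np.hypot(*(P-v[:2]).T)-v[2],[.512,-.366,.05],loss='soft_l1',f_scale=.001);s2=least_squares(lambda v:np.hypot(*(P-v[:2]).T)-.05,[.512,-.366],loss='soft_l1',f_scale=.001)
    return s.x.round(4),s2.x.round(4),cv2.boundingRect(c)
S=load('scene0');D=load('side0')
print(fitc(S,90,290,170,350),fitc(D,280,300,345,360))
# reprojection check on fixed things: robot base origin etc: riser bottles: red cap both views
def tri(g1,a,g2,b):
    o1,d1=ray(g1,[a]);o2,d2=ray(g2,[b]);d1,d2=d1[0],d2[0];s=np.linalg.lstsq(np.c_[d1,-d2],o2-o1,rcond=None)[0];return o1+s[0]*d1,o2+s[1]*d2
print(tri(load('w4'),(480,83),load('d4'),(237,340)))
a=load('d4')['pixels'][250:384,200:400,::-1];cv2.imwrite('pics/c5.png',cv2.resize(a,(600,402),interpolation=2))
```

```text
(array([ 0.5138, -0.3615,  0.052 ]), array([ 0.514 , -0.3618]), (100, 296, 51, 51)) (array([ 0.5095, -0.3691,  0.0515]), array([ 0.5098, -0.3677]), (286, 306, 51, 44))Traceback (most recent call last):
  File "<stdin>", line 13, in <module>
  File "h.py", line 7, in load
    def load(f): return np.load('pics/'+f+'.npy',allow_pickle=True).item()
                        ~~~~~~~^^^^^^^^^^^^^^^^^^^^^^^^^^^^^^^^^^^^
    fid = stack.enter_context(open(os.fspath(file), "rb"))
                              ~~~~^^^^^^^^^^^^^^^^^^^^^^^
FileNotFoundError: [Errno 2] No such file or directory: 'pics/d4.npy'
```

Run:
```python
from plan import *
def tri(g1,a,g2,b):
    o1,d1=ray(g1,[a]);o2,d2=ray(g2,[b]);d1,d2=d1[0],d2[0];s=np.linalg.lstsq(np.c_[d1,-d2],o2-o1,rcond=None)[0];return (o1+s[0]*d1).round(3),(o2+s[1]*d2).round(3)
print('eyepiece',tri(load('w4'),(480,83),load('side0'),(237,340)),'head corner',tri(load('w4'),(310,68),load('side0'),(310,345)))
P,T=cur()
plan(P,T,*tgt(.512+.002,-.367-.008,.150,-75))
plan(P,T,*tgt(.512+.002,-.367-.008,.1355,-75))
```

```text
eyepiece (array([ 0.343, -0.536,  0.409]), array([ 0.353, -0.541,  0.407])) head corner (array([ 0.521, -0.555,  0.424]), array([ 0.444, -0.562,  0.409]))
row [-1.069e+00  2.290e-01  4.020e-01 -0.000e+00 -1.000e-03 -1.000e-03] n>= 6
row [-1.166e+00  2.300e-01  4.020e-01 -0.000e+00 -1.000e-03 -1.000e-03] n>= 6
```

The microscope head is at y≈-0.55, z≈0.41, clear of the stand. I'll move over the stand centre, estimated at (0.512, -0.367), and lower.

Request:
send_rows(
  deltas=[
    [0.3,0,0.06,0.1,0,0,0],
    [0.3,0,0.12,0.2,0,0,0],
    [0.3,-0.02,0.18,0.3,0,0,0],
    [0.3,-0.1,0.23,0.4,0,0,0],
    [0.3,-0.2,0.23,0.4,0,0,0],
    [0.3,-0.35,0.23,0.4,0,0,0],
    [0.3,-0.5,0.23,0.4,0,0,0],
    [0.3,-0.65,0.23,0.4,0,0,0],
    [0.3,-0.78,0.23,0.4,0,0,0],
    [0.3,-0.88,0.23,0.4,0,0,0],
    [0.3,-0.95,0.23,0.4,0,0,0],
    [0.3,-1,0.23,0.4,0,0,0],
    [0.3,-1,0.23,0.4,0,0,0],
    [0.3,-1,0.23,0.4,0,0,0],
  ],
)

```text
clock: 22.52
tcp_pos: [0.5131, -0.3758, 0.1608]
orientation: [1.396, -1.073, 1.402]
contact_force: [-0.2, -0.3, -1.2]
grip_width: 0.0543
```

```bash
python3 st.py
python3 - <<'E'
from plan import *
g=grab('scene','s5'); d=grab('side','d5')
a=g['pixels'][240:384,60:230,::-1];b=d['pixels'][240:384,230:400,::-1]
cv2.imwrite('pics/c5.png',np.hstack([cv2.resize(a,(399,338)),cv2.resize(b,(399,338))]))
P,T=cur();c=P+T.apply([0,0,-.008]);print('pred bottle',c)
for q in(g,d): print(proj(q,[[c[0],c[1],P[2]-.0757],[c[0],c[1],P[2]-.0757+.14],[.512,-.367,.06]]).round(1))
E
```

```text
22.5167 [-0.144  0.903  0.191  2.241  1.81   1.427  1.54 ] [ 0.5131 -0.3758  0.1608] 0.05430044542368761 [-0.2 -0.3 -1.2]
[[-0.002 -0.966  0.259]
 [ 0.003 -0.259 -0.966]
 [ 1.    -0.001  0.003]]
pred bottle [ 0.51082564 -0.36836971  0.16151184]
[[118.1 318. ]
 [ 95.8 296.6]
 [122.4 321.3]]
[[312.4 321.5]
 [317.8 285.1]
 [312.  326.8]]
```

View pics/c5.png

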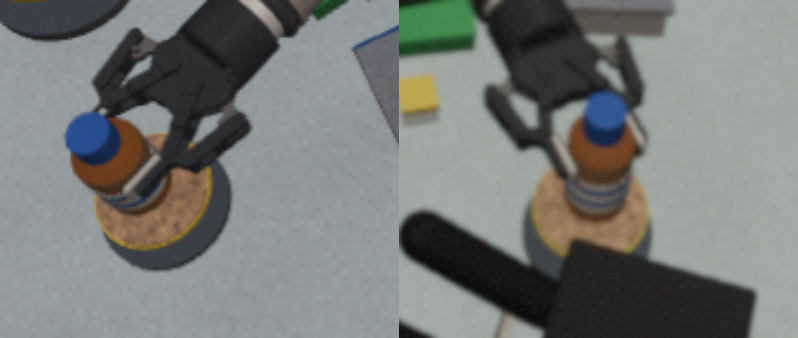

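The bottle is centred over the cork in both views, with the cap within a few pixels of prediction. I'll lower slowly, watching the force.

Request:
send_rows(
  deltas=[
    [0.3,-0.03,0,0,0,0,0],
    [0.3,-0.06,0,0,0,0,0],
    [0.3,-0.09,0,0,0,0,0],
    [0.3,-0.11,0,0,0,0,0],
    [0.3,-0.125,0,0,0,0,0],
    [0.3,-0.135,0,0,0,0,0],
    [0.3,-0.145,0,0,0,0,0],
    [0.3,-0.15,0,0,0,0,0],
    [0.3,-0.15,0,0,0,0,0],
  ],
)

```text
clock: 23.37
tcp_pos: [0.5127, -0.3762, 0.1379]
orientation: [1.396, -1.073, 1.401]
contact_force: [0.6, -0.4, -1.2]
grip_width: 0.0543
```

Request:
send_rows(
  deltas=[
    [0.3,-0.005,0,0,0,0,0],
    [0.3,-0.008,0,0,0,0,0],
    [0.3,-0.012,0,0,0,0,0],
    [0.3,-0.012,0,0,0,0,0],
  ],
)

```text
clock: 23.7
tcp_pos: [0.5128, -0.3761, 0.1362]
orientation: [1.396, -1.073, 1.401]
contact_force: [-0.1, -1.1, -2.0]
grip_width: 0.0543
```

Request:
send_rows(
  deltas=[
    [0.3,-0.004,0,0,0,0,0],
    [0.3,-0.007,0,0,0,0,0],
    [0.3,-0.007,0,0,0,0,0],
  ],
)

```text
clock: 23.95
tcp_pos: [0.5128, -0.3762, 0.1357]
orientation: [1.395, -1.073, 1.402]
contact_force: [0.6, 0.9, 1.2]
grip_width: 0.0546
```

Request:
send_rows(
  deltas=[
    [0.3,-0.003,0,0,0,0,0],
    [0.3,-0.006,0,0,0,0,0],
    [0.3,-0.006,0,0,0,0,0],
  ],
)

```text
clock: 24.2
tcp_pos: [0.5128, -0.3764, 0.1356]
orientation: [1.393, -1.072, 1.403]
contact_force: [0.2, 1.6, 5.5]
grip_width: 0.0547
```

Contact is made at 5.5 N. Now I open and back straight off.

Request:
send_rows(
  deltas=[
    [0.62,0,0,0,0,0,0],
    [0.66,0,0,0,0,0,0],
    [0.75,0,0,0,0,0,0],
    [0.9,0,0,0,0,0,0],
    [1,0,0,0,0,0,0],
    [1,0,0,0,0,0,0],
    [1,0,0,0,0,0,0],
    [1,0,0,0,0,0,0],
  ],
)

```text
clock: 24.87
tcp_pos: [0.5127, -0.3762, 0.1342]
orientation: [1.396, -1.073, 1.401]
contact_force: [-0.3, 0.1, -0.5]
grip_width: 0.0855
```

Request:
send_rows(
  deltas=[
    [1,0,0,-0.03,0,0,0],
    [1,0,0,-0.08,0,0,0],
    [1,0,0,-0.16,0,0,0],
    [1,0,0,-0.26,0,0,0],
    [1,0,0,-0.38,0,0,0],
    [1,0,0,-0.5,0,0,0],
    [1,0,0,-0.6,0,0,0],
    [1,0,0,-0.65,0,0,0],
    [1,0,0,-0.65,0,0,0],
  ],
)

```text
clock: 25.62
tcp_pos: [0.4881, -0.2795, 0.1335]
orientation: [1.4, -1.072, 1.403]
contact_force: [0.3, 0.1, 0.1]
grip_width: 0.0852
```

```bash
python3 st.py
python3 - <<'E'
from plan import *
for n,f in(('scene','s6'),('side','d6'),('wrist','w6')):
    g=grab(n,f)
    im=cv2.cvtColor(g['pixels'],cv2.COLOR_RGB2HSV);m=cv2.inRange(im,(105,150,40),(125,255,255))
    if n=='scene': m[:, 150:]=0;m[:270]=0;m[340:]=0
    if n=='side': m[:270]=0;m[:,345:]=0;m[:,285:]=m[:,285:]
    cs=[c for c in cv2.findContours(m,0,1)[0] if cv2.contourArea(c)>30]
    print(n,[(cv2.boundingRect(c)) for c in cs],'pred top/bot of bottle at (.511,-.368)',proj(g,[[.511,-.368,.2],[.511,-.368,.06]]).round(1).tolist())
    if n=='wrist':
      for x in(.50,.511,.52): print(proj(g,[[x,-.368,.2]]).round(1))
E
```

```text
25.6167 [-0.277  0.952  0.069  2.281  1.603  1.518  1.478] [ 0.4881 -0.2795  0.1335] 0.08524375104353922 [0.3 0.1 0.1]
[[-0.001 -0.965  0.262]
 [ 0.001 -0.262 -0.965]
 [ 1.    -0.001  0.001]]
scene [(94, 293, 21, 21)] pred top/bot of bottle at (.511,-.368) [[100.7, 301.0], [121.7, 321.3]]
side [(309, 288, 16, 20)] pred top/bot of bottle at (.511,-.368) [[316.8, 292.3], [311.6, 327.3]]
wrist [(219, 252, 49, 11), (216, 222, 39, 17), (227, 117, 45, 43), (336, 78, 22, 3)] pred top/bot of bottle at (.511,-.368) [[249.8, 117.7], [249.8, 277.0]]
[[264.1 118. ]]
[[249.8 117.7]]
[[238.3 117.5]]
```

Run:
```python
from h import *
from scipy.optimize import least_squares
def bb(g,x,y):
    t=np.linspace(0,2*np.pi,40);P=np.r_[np.c_[x+.017*np.cos(t),y+.017*np.sin(t),0*t+.2],np.c_[x+.017*np.cos(t),y+.017*np.sin(t),0*t+.17]]
    M=cv2.moments(cv2.convexHull(proj(g,P).astype(np.float32)));return np.array([M['m10']/M['m00'],M['m01']/M['m00']])
for f,b,st in(('s6',(80,280,120,320),(.514,-.3617)),('d6',(295,275,335,315),(.5097,-.3684)),('w6',(215,100,285,165),None)):
    g=load(f);im=cv2.cvtColor(g['pixels'],cv2.COLOR_RGB2HSV);m=cv2.inRange(im,(105,150,40),(125,255,255));k=0*m;k[b[1]:b[3],b[0]:b[2]]=m[b[1]:b[3],b[0]:b[2]]
    M=cv2.moments(k,True);c=np.array([M['m10']/M['m00'],M['m01']/M['m00']])
    x=least_squares(lambda p:bb(g,*p)-c,[.512,-.367],diff_step=1e-3).x;print(f,c,x.round(4),'stand same cam',st)
```

```text
s6 [104.04216867 303.32228916] [ 0.5119 -0.3665] stand same cam (0.514, -0.3617)
d6 [316.68145161 297.41935484] [ 0.5115 -0.3703] stand same cam (0.5097, -0.3684)
w6 [248.8381535  137.54727475] [ 0.5131 -0.373 ] stand same cam None
```

The bottle stands within about 5 mm of the stand's centre in both views. Now I raise, turn the tool down and fly to the timer.

Request:
send_rows(
  deltas=[
    [1,0.1,0,-0.05,0,0,0],
    [1,0.25,0,-0.1,0,0,0],
    [1,0.4,0,-0.1,0,0,0],
    [1,0.6,0,-0.1,0,0,0],
    [1,0.8,0,-0.1,0,0,0],
    [1,1,0,-0.1,0,0,0],
    [1,1,0,-0.1,0,0,0],
  ],
)

```text
clock: 26.35
tcp_pos: [0.4827, -0.2688, 0.2889]
orientation: [1.389, -1.079, 1.405]
contact_force: [1.5, -0.4, -0.0]
grip_width: 0.0854
```

Request:
send_rows(
  deltas=[
    [1,0.1,0,0,0,-0.03,0],
    [1,0.2,0,0,0,-0.06,0],
    [1,0.2,0,0,0,-0.1,0],
    [1,0.2,0,0,0,-0.13,0],
    [1,0.2,0,0,0,-0.17,0],
    [1,0.2,0,0,0,-0.2,0],
    [1,0.2,0,0,0,-0.24,0],
    [1,0.2,0,0,0,-0.28,0],
    [1,0.2,0,0,0,-0.32,0],
    [1,0.2,0,0,0,-0.36,0],
    [1,0.2,0,0,0,-0.4,0],
    [1,0.2,0,0,0,-0.44,0],
    [1,0.2,0,0,0,-0.48,0],
    [1,0.2,0,0,0,-0.5,0],
    [1,0.2,0,0,0,-0.5,0],
    [1,0.2,0,0,0,-0.5,0],
  ],
)

```text
clock: 27.68
tcp_pos: [0.4867, -0.2591, 0.2844]
orientation: [2.179, -1.576, 0.46]
contact_force: [1.4, 1.6, -3.6]
grip_width: 0.0854
```

```bash
python3 st.py
python3 - <<'E'
from plan import *
def down(x,y,z,az):
    a=np.radians(az);X=np.array([np.cos(a),np.sin(a),0]);Z=np.array([0,0,-1.]);return np.array([x,y,z]),R.from_matrix(np.c_[X,np.cross(Z,X),Z])
P,T=cur()
for t in((.55,-.14,.31,-104),(.55,.02,.31,-133),(.53,.17,.3,-163),(.505,.325,.24,-163)):
    v=plan(P,T,*down(*t));P=P+T.apply(v[:3]*.15);T=T*R.from_rotvec(v[3:]*np.pi)
E
```

```text
27.6833 [ 1.041  0.385 -1.168  1.938  0.944  1.27   2.95 ] [ 0.4867 -0.2591  0.2844] 0.08536867788574772 [ 1.4  1.6 -3.6]
[[ 0.306 -0.952  0.026]
 [-0.816 -0.276 -0.507]
 [ 0.49   0.134 -0.861]]
row [-0.435 -0.598 -0.538 -0.002 -0.172  0.175] n>= 8
row [-1.035e+00  2.590e-01  1.000e-03 -0.000e+00  0.000e+00  1.610e-01] n>= 6
row [-0.641  0.779  0.067 -0.     0.001  0.167] n>= 6
row [-0.142  1.038  0.399 -0.    -0.    -0.   ] n>= 6
```

Joint 7 hit its limit, but the next turn (+z) unwinds it.

Request:
send_rows(
  deltas=[
    [1,-0.02,-0.03,-0.05,0,0,0.04],
    [1,-0.05,-0.06,-0.1,0,-0.02,0.08],
    [1,-0.1,-0.15,-0.2,0,-0.05,0.12],
    [1,-0.2,-0.3,-0.3,0,-0.08,0.15],
    [1,-0.3,-0.4,-0.4,0,-0.11,0.175],
    [1,-0.4,-0.5,-0.5,0,-0.14,0.175],
    [1,-0.435,-0.598,-0.538,0,-0.172,0.175],
    [1,-0.435,-0.598,-0.538,0,-0.172,0.175],
    [1,-0.435,-0.598,-0.538,0,-0.172,0.175],
    [1,-0.435,-0.598,-0.538,0,-0.172,0.175],
  ],
)

```text
clock: 28.52
tcp_pos: [0.5503, -0.1405, 0.3096]
orientation: [-1.934, 2.471, -0.011]
contact_force: [0.5, 0.5, 0.1]
grip_width: 0.0854
```

```bash
python3 st.py
cat >> plan.py <<'E'
def down(x,y,z,az):
    a=np.radians(az);X=np.array([np.cos(a),np.sin(a),0]);Z=np.array([0,0,-1.]);return np.array([x,y,z]),R.from_matrix(np.c_[X,np.cross(Z,X),Z])
def chain(*ts):
    P,T=cur()
    for t in ts:
        v=plan(P,T,*down(*t));P=P+T.apply(v[:3]*.15);T=T*R.from_rotvec(v[3:]*np.pi)
E
python3 - <<'E'
from plan import *
chain((.55,.0,.31,-133),(.54,.15,.3,-163),(.51,.28,.26,-163))
E
```

```text
28.5167 [ 1.032  0.494 -1.216  1.685  0.484  1.298  2.621] [ 0.5503 -0.1405  0.3096] 0.08543289114672159 [0.5 0.5 0.1]
[[-0.24  -0.971  0.007]
 [-0.971  0.24  -0.003]
 [ 0.001 -0.008 -1.   ]]
row [-0.908  0.227 -0.005 -0.003  0.     0.162] n>= 6
row [-0.685  0.732  0.068  0.001  0.     0.166] n>= 6
row [-0.063  0.887  0.265 -0.     0.     0.   ] n>= 5
```

Request:
send_rows(
  deltas=[
    [1,-0.1,0.03,0,0,0,0.03],
    [1,-0.25,0.06,0,0,0,0.06],
    [1,-0.4,0.1,0,0,0,0.09],
    [1,-0.6,0.15,0,0,0,0.12],
    [1,-0.8,0.2,0,0,0,0.15],
    [1,-0.91,0.23,0,0,0,0.162],
    [1,-0.91,0.23,0,0,0,0.162],
  ],
)

```text
clock: 29.1
tcp_pos: [0.5488, 0.0068, 0.3112]
orientation: [-1.259, 2.869, -0.011]
contact_force: [-0.2, 0.8, -0.0]
grip_width: 0.0856
```

Request:
send_rows(
  deltas=[
    [1,-0.1,0.1,0,0,0,0.03],
    [1,-0.2,0.22,0,0,0,0.06],
    [1,-0.32,0.35,0,0,0,0.09],
    [1,-0.45,0.5,0.03,0,0,0.12],
    [1,-0.57,0.62,0.06,0,0,0.15],
    [1,-0.685,0.73,0.068,0,0,0.166],
    [1,-0.685,0.73,0.068,0,0,0.166],
    [1,-0.685,0.73,0.068,0,0,0.166],
  ],
)

```text
clock: 29.77
tcp_pos: [0.5398, 0.1518, 0.3]
orientation: [-0.473, 3.096, -0.007]
contact_force: [-0.0, -0.2, -0.1]
grip_width: 0.0853
```

```bash
python3 st.py
python3 - <<'E'
from plan import *
chain((.49,.28,.26,-163),(.49,.32,.26,-163))
E
```

```text
29.7667 [ 0.395  0.394 -1.006  1.72   0.362  1.217  1.171] [0.5398 0.1518 0.3   ] 0.08531988337337691 [-0.  -0.2 -0.1]
[[-0.954 -0.298  0.01 ]
 [-0.298  0.954 -0.003]
 [-0.008 -0.006 -1.   ]]
row [ 0.064  0.916  0.261 -0.002  0.003  0.002] n>= 5
row [-0.078  0.255 -0.     0.    -0.     0.   ] n>= 2
```

Request:
send_rows(
  deltas=[
    [1,0,0.1,0,0,0,0],
    [1,0,0.28,0.05,0,0,0],
    [1,0,0.48,0.12,0,0,0],
    [1,0,0.68,0.2,0,0,0],
    [1,0,0.86,0.3,0,0,0],
    [1,0,1,0.36,0,0,0],
    [1,0,1,0.36,0,0,0],
    [1,0,1,0.36,0,0,0],
  ],
)

```text
clock: 30.43
tcp_pos: [0.4969, 0.2934, 0.245]
orientation: [-0.469, 3.098, -0.007]
contact_force: [0.1, -0.3, -0.5]
grip_width: 0.0852
```

```bash
python3 st.py
python3 - <<'E'
from plan import *
g=grab('wrist','w7');cv2.imwrite('pics/w7.png',cv2.resize(g['pixels'][...,::-1],(800,600)))
print(proj(g,[[.526,.333,.072],[.526,.333,.02]]))
E
```

```text
30.4333 [ 0.092  0.482 -0.981  1.749  0.447  1.145  0.846] [0.4969 0.2934 0.245 ] 0.085243847703292 [ 0.1 -0.3 -0.5]
[[-0.955 -0.296  0.009]
 [-0.296  0.955 -0.003]
 [-0.008 -0.005 -1.   ]]
[[275.29619536 205.04018247]
 [272.13608105 190.20166655]]
```

View pics/w7.png

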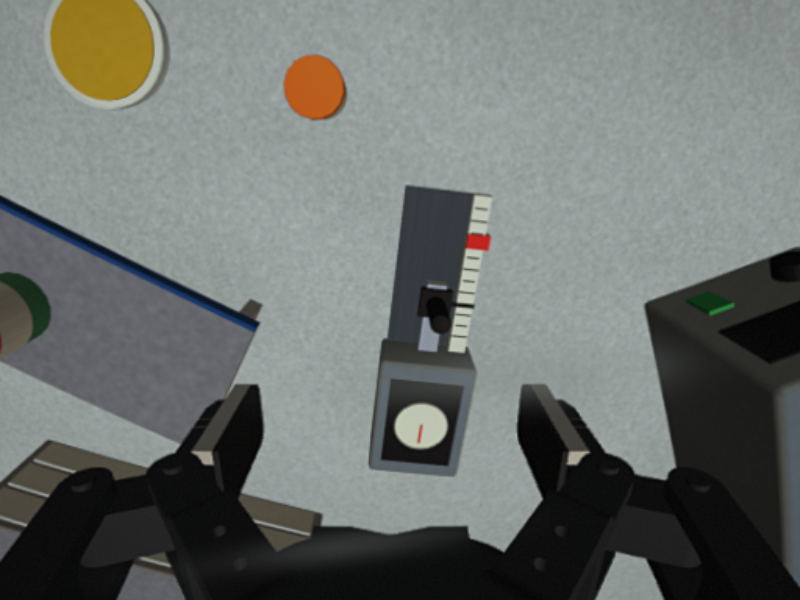

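The wrist view (800x600) shows the post top at (441,322), the pointer at (462,305), the red band at (479,242) and the scale running from (458,351) to (483,196).

Run:
```python
from plan import *
g=load('w7');px=lambda a:np.array(a)*.64
im=cv2.cvtColor(g['pixels'],cv2.COLOR_RGB2HSV);m=cv2.inRange(im,(0,150,80),(8,255,255))|cv2.inRange(im,(172,150,80),(180,255,255));m[:140]=0;m[175:]=0;m[:,285:][:, 40:]=0;m[:,:280]=0
M=cv2.moments(m,True);bc=(M['m10']/M['m00'],M['m01']/M['m00']);print('band px',bc,M['m00'])
band=atz(g,[bc],.0195)[0];ptr=atz(g,[px((463,305))],.0225)[0];post=atz(g,[px((441,323))],.072)[0]
e=atz(g,[px((458,351)),px((483,196))],.018);d=e[0]-e[1];yaw=np.degrees(np.arctan2(d[1],d[0]))
r_=atz(g,[px((388,340)),px((405,187))],.01);d2=r_[0]-r_[1]
c=atz(g,[px((475,370)),px((457,474)),px((370,468)),px((386,360))],.05)
print('band',band.round(4),'ptr',ptr.round(4),'post',post.round(4),'yaw',yaw,np.degrees(np.arctan2(d2[1],d2[0])));print(c.round(3))
a=np.radians(yaw);X=np.array([np.cos(a),np.sin(a)]);Y=np.array([-X[1],X[0]])
print('ptr from post x,y',(ptr-post)[:2]@X,(ptr-post)[:2]@Y,'band-ptr',(band-ptr)[:2]@X,(band-ptr)[:2]@Y, 'post est from ptr',ptr[:2]-.026*Y)
cf=(c[0]+c[3])/2;print('case front from post',(cf-post)[:2]@X)
```

```text
band px (305.35074626865674, 154.46268656716418) 134.0
band [0.4687 0.3577 0.0195] ptr [0.5223 0.3649 0.0225] post [0.5256 0.3412 0.072 ] yaw 11.648037503612873 11.394022590575878
[[0.564 0.386 0.05 ]
 [0.667 0.409 0.05 ]
 [0.684 0.333 0.05 ]
 [0.577 0.315 0.05 ]]
ptr from post x,y 0.0016026935769066601 0.023870328434094285 band-ptr -0.053982243049622035 0.0037878807052626577 post est from ptr [0.52758751 0.33945239]
case front from post 0.045851318086493224
```

Run:
```python
from plan import *
chain((.5265,.3403,.13,-168.5),(.5265,.3403,.042,-168.5))
```

```text
row [-0.269  0.253  0.77  -0.002  0.003  0.031] n>= 5
row [-0.001 -0.001  0.587  0.    -0.    -0.   ] n>= 4
```

Request:
send_rows(
  deltas=[
    [1,-0.1,0.1,0.05,0,0,0.01],
    [1,-0.2,0.2,0.15,0,0,0.02],
    [1,-0.27,0.253,0.3,-0.002,0.003,0.031],
    [1,-0.27,0.253,0.5,-0.002,0.003,0.031],
    [1,-0.27,0.253,0.7,-0.002,0.003,0.031],
    [1,-0.27,0.253,0.77,-0.002,0.003,0.031],
    [1,-0.27,0.253,0.77,-0.002,0.003,0.031],
    [1,-0.27,0.253,0.77,-0.002,0.003,0.031],
  ],
)

```text
clock: 31.15
tcp_pos: [0.5269, 0.3414, 0.1311]
orientation: [0.313, -3.126, -0.004]
contact_force: [0.1, 0.4, 0.5]
grip_width: 0.0855
```

```bash
python3 st.py
python3 - <<'E'
from plan import *
g=grab('wrist','w8')
P,T=cur();print(proj(g,[[.5265,.3403,.072],P]))
# dark post top: print darkness row profile around predicted
q=proj(g,[[.5265,.3403,.072]])[0];u,v=q.round().astype(int)
gr=g['pixels'].mean(2)
for dv in(-12,-6,0,6,12): print(dv,gr[v+dv,u-36:u+37:4].astype(int))
chain((.5265,.3403,.042,-168.5))
E
```

```text
31.15 [-0.075  0.673 -0.852  1.727  0.583  1.014  0.631] [0.5269 0.3414 0.1311] 0.08550154053610469 [0.1 0.4 0.5]
[[-0.98  -0.198 -0.   ]
 [-0.198  0.98   0.003]
 [-0.     0.003 -1.   ]]
[[246.82001334 212.8687415 ]
 [249.55342978 259.50846112]]
-12 [139  60  61  61  61  61  20   5   9   9   7   7  23  36  60 107 103 103
  88]
-6 [160  59  62  60  60  61  60   7  21  24  26  23  36  58  58 200 197 197
 199]
0 [163  61  60  61  60  61  61  16  21  22  26  29  35  60  58 201 200 200
 197]
6 [167  59  61  61  60  60  61  80  17  25  25  44  60  59  60 201 200 199
 193]
12 [166  61  62  61  62  61  62  84 152 152 153 155  63  62  63 195 194 194
 177]
row [ 0.008 -0.014  0.601  0.001  0.001 -0.   ] n>= 4
```

The post is centred within about 2 mm, so I descend and close on it.

Request:
send_rows(
  deltas=[
    [1,0.008,0,0.15,0,0,0],
    [1,0.008,0,0.32,0,0,0],
    [1,0.008,0,0.46,0,0,0],
    [1,0.008,0,0.56,0,0,0],
    [1,0.008,0,0.6,0,0,0],
    [0.7,0.008,0,0.6,0,0,0],
    [0.4,0.008,0,0.6,0,0,0],
    [0.2,0.008,0,0.6,0,0,0],
    [0.08,0.008,0,0.6,0,0,0],
    [0.05,0.008,0,0.6,0,0,0],
    [0.05,0.008,0,0.6,0,0,0],
    [0.05,0.008,0,0.6,0,0,0],
    [0.05,0.008,0,0.6,0,0,0],
  ],
  squeeze=50,
)

```text
clock: 32.28
tcp_pos: [0.5256, 0.3403, 0.0414]
orientation: [-0.313, 3.126, -0.002]
contact_force: [-0.4, -6.7, 9.9]
grip_width: 0.0146
```

```bash
python3 st.py
python3 - <<'E'
from plan import *
g=grab('wrist','w9');s=grab('scene','s9')
cv2.imwrite('pics/c9.png',np.hstack([cv2.resize(g['pixels'][60:300,180:400,::-1],(440,480)),cv2.resize(s['pixels'][130:220,310:430,::-1],(360,480))]))
im=cv2.cvtColor(g['pixels'],cv2.COLOR_RGB2HSV);m=cv2.inRange(im,(0,150,80),(8,255,255))|cv2.inRange(im,(172,150,80),(180,255,255))
for c in cv2.findContours(m,0,1)[0]:
    if cv2.contourArea(c)>15: print(cv2.boundingRect(c),atz(g,[np.array(cv2.minAreaRect(c)[0])],.0205).round(4))
E
```

```text
32.2833 [-0.13   0.777 -0.772  1.774  0.688  0.882  0.552] [0.5256 0.3403 0.0414] 0.014570092328310682 [-0.4 -6.7  9.9]
[[-0.98  -0.198  0.   ]
 [-0.198  0.98  -0.001]
 [-0.    -0.001 -1.   ]]
(285, 138, 35, 25) [[0.4677 0.3581 0.0205]]
```

The post is gripped (14.6 mm). The band is 53 mm out from the pointer's home, so I'll pull 53 mm and check.

Request:
send_rows(
  deltas=[
    [0.05,0.03,0,0,0,0,0],
    [0.05,0.08,0,0,0,0,0],
    [0.05,0.14,0,0,0,0,0],
    [0.05,0.2,0,0,0,0,0],
    [0.05,0.26,0,0,0,0,0],
    [0.05,0.31,0,0,0,0,0],
    [0.05,0.34,0,0,0,0,0],
    [0.05,0.355,0,0,0,0,0],
    [0.05,0.355,0,0,0,0,0],
  ],
)

```text
clock: 33.13
tcp_pos: [0.4748, 0.3306, 0.0414]
orientation: [-0.312, 3.123, 0.002]
contact_force: [4.5, -3.3, 4.4]
grip_width: 0.0146
```

```bash
python3 st.py
python3 - <<'E'
from plan import *
g=grab('wrist','w10');s=grab('scene','s10');d=grab('side','d10')
P,T=cur();X=np.array([.98,.199,0]);Y=np.array([-.199,.98,0])
pt=P*[1,1,0]+Y*.026+[0,0,.0225];print('pred pointer',pt,'px wrist',proj(g,[pt]),'scene',proj(s,[pt]))
for q in(g,s):
  im=cv2.cvtColor(q['pixels'],cv2.COLOR_RGB2HSV);m=cv2.inRange(im,(0,140,80),(8,255,255))|cv2.inRange(im,(172,140,80),(180,255,255))
  for c in cv2.findContours(m,0,1)[0]:
    if cv2.contourArea(c)>6: print(cv2.boundingRect(c),atz(q,[np.array(cv2.minAreaRect(c)[0])],.0205).round(4))
u,v=proj(g,[pt])[0].astype(int);a=g['pixels'][max(v-70,0):v+70,u-70:u+70,::-1]
u,v=proj(s,[pt])[0].astype(int);b=s['pixels'][v-30:v+30,u-30:u+30,::-1]
cv2.imwrite('pics/c10.png',np.hstack([cv2.resize(a,(400,400)),cv2.resize(b,(400,400),interpolation=2)]))
E
```

```text
33.1333 [-0.135  0.72  -0.783  1.894  0.693  0.818  0.478] [0.4748 0.3306 0.0414] 0.014588777258842962 [ 4.5 -3.3  4.4]
[[-0.98  -0.198  0.003]
 [-0.198  0.98   0.001]
 [-0.003  0.001 -1.   ]]
pred pointer [0.47017492 0.35614511 0.0225    ] px wrist [[292.23817192 241.12458279]] scene [[349.05832799 154.57547341]]
(281, 228, 31, 18) [[0.4676 0.358  0.0205]]
(206, 226, 13, 13) [[ 0.4358 -0.0876  0.0205]]
(293, 218, 17, 18) [[0.5574 0.1033 0.0205]]
```

View pics/c10.png

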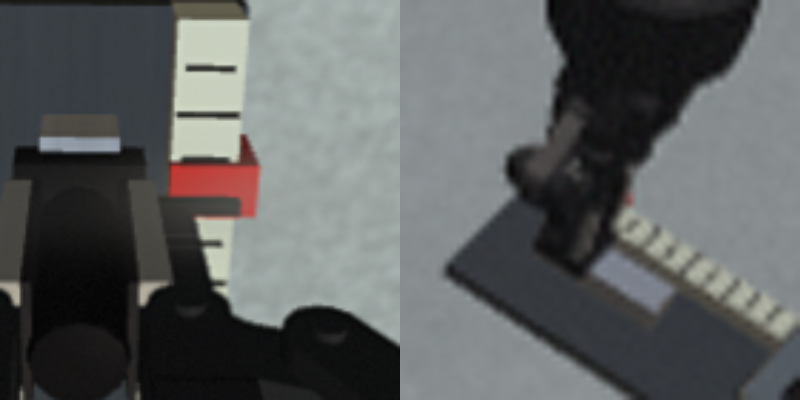

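The pointer is over the band but about 3.5 mm short of its middle (row 206 against 190). I'll pull 3.5 mm more and hold for over a second.

Request:
send_rows(
  deltas=[
    [0.05,0.012,0,0,0,0,0],
    [0.05,0.023,0,0,0,0,0],
    [0.05,0.023,0,0,0,0,0],
    [0.05,0.023,0,0,0,0,0],
    [0.05,0.023,0,0,0,0,0],
    [0.05,0.023,0,0,0,0,0],
    [0.05,0.023,0,0,0,0,0],
    [0.05,0.023,0,0,0,0,0],
    [0.05,0.023,0,0,0,0,0],
    [0.05,0.023,0,0,0,0,0],
    [0.05,0.023,0,0,0,0,0],
    [0.05,0.023,0,0,0,0,0],
    [0.05,0.023,0,0,0,0,0],
    [0.05,0.023,0,0,0,0,0],
    [0.05,0.023,0,0,0,0,0],
    [0.05,0.023,0,0,0,0,0],
  ],
)

```text
clock: 34.62
tcp_pos: [0.4721, 0.33, 0.0414]
orientation: [-0.312, 3.123, 0.002]
contact_force: [5.8, -3.9, 3.9]
grip_width: 0.0145
```

```bash
python3 st.py
python3 - <<'E'
from plan import *
g=grab('wrist','w11')['pixels'].astype(int)
im=g[...]
for u in (298,303): print(u,[tuple(im[v,u]) for v in range(222,262,2)])
E
```

```text
34.6167 [-0.136  0.717 -0.783  1.9    0.693  0.814  0.473] [0.4721 0.33   0.0414] 0.014514066274397509 [ 5.8 -3.9  3.9]
[[-0.98  -0.198  0.003]
 [-0.198  0.98   0.002]
 [-0.004  0.001 -1.   ]]
298 [(np.int64(196), np.int64(203), np.int64(187)), (np.int64(196), np.int64(202), np.int64(186)), (np.int64(194), np.int64(200), np.int64(183)), (np.int64(196), np.int64(204), np.int64(186)), (np.int64(86), np.int64(90), np.int64(84)), (np.int64(92), np.int64(56), np.int64(53)), (np.int64(189), np.int64(70), np.int64(65)), (np.int64(184), np.int64(72), np.int64(67)), (np.int64(183), np.int64(73), np.int64(68)), (np.int64(67), np.int64(65), np.int64(63)), (np.int64(68), np.int64(69), np.int64(66)), (np.int64(66), np.int64(67), np.int64(65)), (np.int64(100), np.int64(65), np.int64(62)), (np.int64(188), np.int64(65), np.int64(60)), (np.int64(186), np.int64(77), np.int64(70)), (np.int64(189), np.int64(201), np.int64(182)), (np.int64(191), np.int64(198), np.int64(180)), (np.int64(192), np.int64(199), np.int64(181)), (np.int64(178), np.int64(184), np.int64(168)), (np.int64(69), np.int64(70), np.int6
[... 228 characters left out ...]
4), np.int64(187)), (np.int64(99), np.int64(69), np.int64(65)), (np.int64(188), np.int64(73), np.int64(68)), (np.int64(185), np.int64(76), np.int64(72)), (np.int64(183), np.int64(78), np.int64(73)), (np.int64(69), np.int64(70), np.int64(68)), (np.int64(71), np.int64(73), np.int64(71)), (np.int64(69), np.int64(72), np.int64(69)), (np.int64(104), np.int64(69), np.int64(66)), (np.int64(188), np.int64(68), np.int64(63)), (np.int64(184), np.int64(76), np.int64(72)), (np.int64(170), np.int64(182), np.int64(172)), (np.int64(165), np.int64(173), np.int64(165)), (np.int64(157), np.int64(164), np.int64(160)), (np.int64(158), np.int64(166), np.int64(162)), (np.int64(155), np.int64(164), np.int64(161))]
```

The pointer (rows 239–246) sits mid-band (232–251) and was held 1.2 s. I'll guide the slide home, release and lift off.

Request:
send_rows(
  deltas=[
    [0.05,-0.03,0,0,0,0,0],
    [0.05,-0.08,0,0,0,0,0],
    [0.05,-0.14,0,0,0,0,0],
    [0.05,-0.2,0,0,0,0,0],
    [0.05,-0.26,0,0,0,0,0],
    [0.05,-0.31,0,0,0,0,0],
    [0.05,-0.35,0,0,0,0,0],
    [0.05,-0.37,0,0,0,0,0],
    [0.05,-0.37,0,0,0,0,0],
    [0.3,-0.37,0,0,0,0,0],
    [0.6,-0.37,0,0,0,0,0],
    [0.8,-0.37,0,0,0,0,0],
    [0.8,-0.37,0,0,0,0,0],
    [0.8,-0.37,0,0,0,0,0],
    [0.8,-0.37,0,0,0,0,0],
  ],
)

```text
clock: 35.92
tcp_pos: [0.5231, 0.3424, 0.0402]
orientation: [0.316, -3.125, -0.005]
contact_force: [0.4, -0.6, -0.4]
grip_width: 0.0683
```

Request:
send_rows(
  deltas=[
    [0.8,0,0,-0.1,0,0,0],
    [0.8,0,0,-0.25,0,0,0],
    [0.8,0,0,-0.45,0,0,0],
    [0.8,0,0,-0.65,0,0,0],
    [0.8,0,0,-0.85,0,0,0],
    [0.8,0,0,-1,0,0,0],
    [0.8,0,0,-1,0,0,0],
    [0.8,0,0,-1,0,0,0],
  ],
)

```text
clock: 36.58
tcp_pos: [0.524, 0.3426, 0.1927]
orientation: [-0.315, 3.123, 0.007]
contact_force: [-0.2, 0.5, -0.6]
grip_width: 0.0684
```

```bash
python3 st.py
python3 - <<'E'
from plan import *
g=grab('wrist','w12');s=grab('scene','s12');gr=g['pixels'].mean(2)
print('post pred home',proj(g,[[.5256,.3403,.072],[.5204,.3658,.0225]]).round(1))
# pointer: dark vs scale column scan along the scale in world x
X=np.array([.98,.199,0]);Y=np.array([-.199,.98,0]);o=np.array([.5256,.3403,.0225])
for dx in np.arange(-.062,.032,.002):
    uv=proj(g,[o+X*dx+Y*.024])[0].round().astype(int);print(round(dx*1000),g['pixels'][uv[1],uv[0]].tolist(),end=' ')
# bottle in scene
im=cv2.cvtColor(s['pixels'],cv2.COLOR_RGB2HSV);m=cv2.inRange(im,(105,150,40),(125,255,255))
print('\ncap',cv2.moments(m[280:320,80:120],True)['m10']/cv2.moments(m[280:320,80:120],True)['m00']+80)
E
```

```text
36.5833 [-0.045  0.604 -0.898  1.685  0.519  1.104  0.676] [0.524  0.3426 0.1927] 0.06836227086151545 [-0.2  0.5 -0.6]
[[-0.98  -0.2    0.002]
 [-0.2    0.98   0.005]
 [-0.003  0.004 -1.   ]]
post pred home [[245.3 188. ]
 [269.7 173.8]]
-62 [202, 210, 192] -60 [130, 144, 131] -58 [183, 28, 21] -56 [199, 37, 30] -54 [198, 37, 30] -52 [198, 38, 31] -50 [199, 37, 30] -48 [198, 59, 51] -46 [200, 206, 188] -44 [200, 208, 189] -42 [204, 211, 192] -40 [95, 98, 90] -38 [204, 211, 193] -36 [201, 208, 190] -34 [200, 208, 189] -32 [205, 212, 193] -30 [102, 105, 95] -28 [199, 206, 188] -26 [201, 208, 190] -24 [201, 209, 190] -22 [203, 209, 191] -20 [138, 142, 130] -18 [197, 204, 185] -16 [201, 208, 189] -14 [201, 208, 190] -12 [203, 211, 192] -10 [127, 131, 120] -8 [204, 211, 192] -6 [201, 209, 190] -4 [202, 210, 191] -2 [199, 206, 188] 0 [24, 23, 22] 2 [111, 115, 105] 4 [202, 209, 190] 6 [202, 210, 191] 8 [175, 181, 165] 10 [166, 172, 156] 12 [202, 209, 190] 14 [201, 208, 190] 16 [203, 210, 192] 18 [129, 133, 121] 20 [107, 109, 100] 22 [204, 212, 192] 24 [201, 208, 190] 26 [201, 209, 191] 28 [175, 181, 165] 30 [178, 185, 167] 
cap 104.0421686746988
```

The slide is home (pointer at 0–1 mm), the band has not moved (centre at -53 mm), and the bottle's cap is at the same pixel as just after placing. Handing in.

```bash
python3 -c "
from bench import r
print(r.hand_in()); o=r.get_obs(); print(o['clock'],o['contact_force'])"
```

```text
the job is handed in; nothing more can be done
None
the job is handed in; nothing more can be done
```

I finished every step of the task and handed the job in at about 37 s of the 72 s allowed. `hand_in` gives no verdict, so these results come from my own checks.

- **Inversion:** I gripped the blue-capped bottle from the side, lifted it and turned it upside down. It was about 4° short of fully inverted and held that way for at least 1.2 s.
- **Placing:** I set the bottle down on the smaller cork stand with about 5.5 N. In both the scene and side views it stands upright, within about 5 mm of the stand's centre. Its cap was at the same pixel in the scene view at the end as just after placing.
- **Timer:** I pulled the slide out about 54 mm. The pointer was about 1 mm from the middle of the red band and was held there for more than 1 s. I then guided the slide back and let go. The last wrist view shows the pointer within 1–2 mm of home and the band where it started.
- **At hand-in:** The gripper was open and clear above the timer, with no force reading.

**What disagreed or went wrong:**
- The scene and side cameras differed by 6–8 mm on positions; I used values between the two and checked with the wrist camera.
- One arm turn came up 16° short of the commanded heading, and later joint 7 ran up to its range limit (2.95 of 2.96 rad). Both happened in free air and I corrected them.
- The other bottles looked undisturbed in the picture taken during the inversion. I did not measure them or the loose things again at the end.

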